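# Drive the worn bushing out of the mill's bearing housing

### The arm

A 6-joint arm with a two-finger parallel gripper is mounted at the origin on a cart in front of the work surface, level with it; the furniture and walls round the work are solid. World frame = base frame: x ahead of the robot, y to its left, z up, the work surface at z = 0. Lengths are in m, angles in rad, forces in N, time in s.
With the tool pointing down it reaches from about 0.375 to 0.9 m from the base axis. Payload 3.1 kg.
Tool frame: the origin (TCP) lies midway between the tips of the shut fingers; the grasp point (between the pads) lies 19 mm behind it; z points along the fingers, y is the direction in which the jaws open and shut (so a half turn about z gives the same grasp; the last joint's range is limited). The gripper opens to 87 mm and grips with 3 to 60 N. Pads are 19 mm wide; open, the fingers measure 117 mm over their backs; the gripper's body (75 mm by 190 mm) begins 51 mm behind the grasp point.
Start: joints at [-1.363, 0.527, 1.433, -0, 1.181, -0.178], TCP at [0.235, -0.579, 0.223] pointing down, gripper open.
Joint ranges: [-3.08, 3.08], [-0.75, 2.2], [0.22, 2.44], [-1.43, 4.57], [0, 2.65], [-2.85, 2.85]. Speed limits (rad/s): [2.79, 2.79, 3.14, 3.14, 3.14, 3.14].

### API

Orientations are given as a unit quaternion [x, y, z, w].
In Python, from rig import robot gives the robot as it stands.
- The arm moves only by the tool move_arm, never from a script. Its argument "rows" is one flat list of numbers, 7 for each row, row after row: the shift along the world's x, y, z in mm, then the turn, a rotation vector about the world's x, y, z in rad, then the closure, from 0 (fully open) to 1 (shut). A call has 1 to 12 rows; each row shifts and turns the commanded pose from where the row before left it; what a row does not reach is not made up. A row lasts 1/10 s, in which the tool goes at most 50 mm and 8.59 degrees, less where a joint would pass 70% of its speed; a pose out of reach is approached as far as the arm can. A call with a gripper value outside its range is refused whole. The fingers move at their own pace and stop on an object; "grip_force" is the grip in N (left out, the last holds). Time passes only in rows, so rows that do not move let the fingers close. It gives the time, the measured TCP pose, the force and the opening at its end, in the units of the state.
- robot.get_obs(): the state, without advancing time (a new reading comes with each control period).
- robot.camera(name): name is "scene" or "top" or "wrist"; returns a dict with "color" (384x512x3 uint8, red, green, blue), "z_map" (384x512 float32, m along the optical axis (not along the pixel's ray), 0 where there is no reading), "camera_matrix" (3x3 intrinsics, pixels), "R" (3x3) and "t" (3): a world point X has camera coordinates R X + t; the wrist camera has in their place "tool_from_camera" (4x4, takes a point from camera to tool coordinates, whose origin is the TCP and whose axes are the flange's). Camera axes: x right, y down, z forward; pixel columns grow to the right and rows downward; lengths in m; the calibration is good to about 2 mm. A picture is of the moment at which its call begins: read the wrist's pose just before it.
- robot.hand_in(): hands the job in, once; it reports no verdict.
Trained networks look in the newest picture that a camera, given by its name, has taken for a name from the list of things; names that differ only in an ending like _2 or _b are one class to them, and where a whole thing is asked for, a point or a joint stands for the part that bears it (a point fixed in the world has none). Each returns a list of dicts, best first, with "conf" (0 to 1); they miss things now and then, are a little off and sometimes report something else, mostly with a low value. They report only what shows in the picture. A call takes as long as a camera call. They do not tell look-alikes from the thing itself.
- robot.search_frame(camera, thing): "at" ([column, row] in pixels, amid what is visible of it).
- robot.spot_point(camera, thing): "at" ([column, row] in pixels: a listed point, or the origin of a listed thing).
The state is a dict: "time": time; "q": joint angles; "joint_velocities": joint speeds; "joint_torque": joint torques, N m; "position": TCP position; "tool_rot": TCP orientation; "ft_force": force on the tool from outside, world axes, zero at the start; "moment": the same for the moment, N m; "grip_width": finger opening in m.
Only numpy, scipy, OpenCV 4.12 (cv2) and the standard library are available. Lean on these libraries where they do the work, as an engineer would, in place of code of your own. Each camera call takes 0.05 s, during which the arm holds its last target.

### The job

The mill's bearing housing is clamped in the small vice: with the drift, entered through the eccentric steel collar on the right, drive the worn bushing out of the open left side so that it drops into the blue tray. Feel lightly for the collar's hole and push steadily: the drift must not be forced against collar or housing nor ram the bushing, and the hand must not knock vice or housing. Then draw the drift out and lay it flat on the bench to the right of the vice, leaving everything else as it stands.

Things in the scene. Friction and masses are not known exactly. Their poses are not given: they have to be found in the camera images.
- housing: the mill's bearing housing, a green block 56 (x) x 50 (y) x 52 (z) mm clamped fast in the vice, at a height that varies by 6 mm. Origin: middle of its underside, z up. A stepped bore runs through it along y, axis at x = 0, z = 26 mm: 19 mm wide from the -y face to y = 3 mm, then 24 mm wide to the open +y face. On the -y face (right-hand side, seen from the robot) sits a steel collar
- housing_entry (a point): where the bore's axis meets the collar's outer face (y = -32 mm of the housing); the drift goes in here toward +y. The collar is a rigid, locked disc 39 mm wide, 7 mm thick. It is eccentric: its 12.5 mm hole is centred 2.6 mm off the axis, in a direction that differs each time and is not measured, so it must be found by feel or sight
- housing_exit (a point): centre of the mouth of the wide bore, on the housing's +y face. Inside, from y = 5 to 21 mm of the housing, the two spring crests of a tolerance ring grip the bushing from both sides
- bushing: worn bronze bushing, a cup 23 mm in diameter and 14 mm long, its closed end toward the drift; origin: its centre, axis along its y. It sits in the wide bore near the step and can leave only to +y. Sliding it takes about 10 to 17 N until its closed end is past the crests (y = 21 mm of the housing); then the force vanishes and it falls out
- drift: drift punch, 0.2 to 0.3 kg, lying on the bench, its axis 13 mm up: steel handle, octagonal, 26 mm across flats, 100 mm long, flats at top, bottom and sides; then a brass nose 11 mm in diameter, 72 mm long, tip flat. Origin: mid-handle, on the axis, near the balance point; y along the axis toward the tip (shoulder at y = 50 mm, tip at 122 mm); z up
- drift_tip (a point): centre of the flat tip of the drift's nose
- tray: blue parts tray with a rubber floor, 100 (x) x 84 (y) x 22 mm, walls 2.5 mm, fixed to the bench under the open (+y) side of the housing; origin: middle of its underside
- vice: small dark steel vice, fixed to the bench; origin: middle of its underside. It is 36 mm wide (y), jaws 46 mm high, and from x = 71 to -79 mm, the screw with its cross bar to x = -107 mm, below 40 mm
- timer: bystander: white bench timer, 24 x 66 x 62 mm, origin: middle of its underside
- screwdriver: bystander: yellow-handled screwdriver, 179 mm long, 25 mm high, lying near the front edge; origin: middle of its underside
There are look-alikes about, which are no part of the job. Several things have the shape of the drift; the one meant has the colours described above.

How it is judged:
On the way, in this order (a step that is already met when the one before it is completed fails the run):
1. the nose of the drift has gone through the collar into the bore (y of drift_tip in the frame of housing above -0.018 m and x of drift_tip in the frame of housing between -0.006 and 0.006 m and z of drift_tip in the frame of housing between 0.02 and 0.032 m), for 0.1 s.
2. the bushing is driven clear of the open side by the drift in the bore (y of bushing in the frame of housing above 0.027 m and y of drift_tip in the frame of housing above 0.012 m), for 0.05 s.
At the end, for the whole second after the job is handed in: The bushing lies at rest in the blue tray; the drift lies at rest flat on the bench, its tip at least 50 mm to the right (-y) of the vice's middle; timer and screwdriver moved less than 20 mm (x of bushing in the frame of tray between -0.047 and 0.047 m and y of bushing in the frame of tray between -0.04 and 0.04 m and height (world z) of each of bushing, drift_tip below 0.022 m and linear speed of each of bushing, drift below 0.02 m/s and height (world z) of drift below 0.018 m and y of drift_tip in the frame of vice below -0.05 m); the robot touches nothing.
It fails at once if the drift pressed on the housing or its collar with more than 15 N (contact force between drift and housing above 15 N).
It fails at once if the drift pressed on the bushing with more than 25 N (contact force between drift and bushing above 25 N).
It fails at once if the hand or arm struck the housing or the vice with more than 5 N (contact force between any of the arm, the fingers and housing above 5 N or contact force between any of the arm, the fingers and vice above 5 N).
It fails at once if timer or screwdriver was moved by more than 20 mm (distance of any of timer, screwdriver from where it was at the start of the episode above 0.02 m).
It also fails if it takes over 72 s, if anything falls off the work surface, if the arm or the gripper's body presses on something with over 40 N, if the wrist force passes 120 N, or if a joint passes its speed limit or range.

## Working session

There is one attempt and no reset: what is moved stays moved. The work goes in short steps, Python scripts to look and compute and a tool call to move; the robot and the scene stay as the last step left them, time stands still between calls to the robot, and variables do not carry over. Pictures are saved under pics/ and viewed, and the job is handed in when it is done.

Besides the shell and the picture viewer there is one more tool, called after "Request:" in YAML: its name, and indented under it one key for each argument. move_arm: Moves the arm, as the interface text tells. Its arguments: {"type":"object","properties":{"rows":{"type":"array","items":{"type":"number"}},"grip_force":{"type":"number"}},"required":["rows"]}

```bash
mkdir -p pics; ls
cat > h.py <<'E'
from rig import robot
import numpy as np, cv2
def snap(n,fn=None):
    o=robot.get_obs(); c=robot.camera(n)
    if fn: cv2.imwrite('pics/'+fn,cv2.cvtColor(c['color'],cv2.COLOR_RGB2BGR))
    np.savez('last_%s.npz'%n,**{k:v for k,v in c.items()},pos=o['position'],rot=o['tool_rot'])
    return c,o
def world(c,u,v,z=None,o=None):
    K=np.array(c['camera_matrix']); 
    if z is None: z=c['z_map'][int(round(v)),int(round(u))]
    p=z*np.linalg.inv(K)@np.array([u,v,1.])
    if 'R' in c: return np.array(c['R']).T@(p-np.array(c['t']))
    from scipy.spatial.transform import Rotation as Ro
    T=np.array(c['tool_from_camera']); p=T[:3,:3]@p+T[:3,3]
    return Ro.from_quat(o['tool_rot']).as_matrix()@p+np.array(o['position'])
E
python3 - <<'E'
from h import *
for n in ['scene','top']:
    c,o=snap(n,n+'0.png')
    for t in ['housing','housing_entry','housing_exit','bushing','drift','drift_tip','tray','vice','timer','screwdriver']:
        for f in (robot.spot_point,):
            r=f(n,t)
            print(n,t,[(np.round(d['at'],1).tolist(),round(d['conf'],2),np.round(world(c,*d['at']),3).tolist()) for d in r[:5]])
print(o)
E
```

```text
pics
scene housing [([206.3, 192.5], 0.44, [0.513, -0.143, 0.042])]
scene housing_entry [([205.9, 189.3], 0.66, [0.512, -0.143, 0.052])]
scene housing_exit [([203.3, 181.7], 0.47, [0.169, -0.51, 0.321]), ([209.8, 190.8], 0.24, [0.17, -0.517, 0.312])]
scene bushing []
scene drift [([280.9, 236.8], 0.98, [0.497, -0.391, 0.013]), ([331.7, 289.6], 0.93, [0.402, -0.565, 0.024])]
scene drift_tip [([253.9, 215.2], 0.62, [0.212, -0.54, 0.27]), ([342.8, 340.8], 0.61, [0.319, -0.626, 0.017])]
scene tray [([194.3, 195.2], 0.74, [0.487, -0.123, 0.039])]
scene vice [([209.2, 201.3], 0.89, [0.169, -0.516, 0.3]), ([255.8, 216.8], 0.31, [0.214, -0.541, 0.267]), ([208.7, 187.2], 0.27, [0.169, -0.517, 0.316])]
scene timer [([251.8, 216.6], 0.66, [0.211, -0.538, 0.268])]
scene screwdriver [([203.9, 230.1], 0.6, [0.428, -0.212, -0.003])]
top housing [([200.8, 201.3], 0.92, [0.532, -0.124, 0.084]), ([240.5, 238.7], 0.69, [0.43, -0.222, 0.018])]
top housing_entry [([210.4, 206.8], 0.86, [0.519, -0.144, 0.051])]
top housing_exit [([192.5, 195.2], 0.68, [0.549, -0.101, 0.08]), ([256.7, 202.4], 0.18, [0.531,
[... 501 characters left out ...]
55, 'q': array([-1.36351493e+00,  5.27493187e-01,  1.43270966e+00,  1.62892307e-06,
        1.18139374e+00, -1.78485165e-01]), 'joint_velocities': array([-5.65646321e-05, -1.42064654e-03,  5.61630081e-04,  1.37203092e-04,
        1.01598562e-03,  3.78185866e-04]), 'joint_torque': array([-9.88681932e-04, -4.39673495e+01, -1.76845086e+01,  6.33411272e-02,
        5.10433211e-02, -3.11159874e-05]), 'position': array([ 0.23519937, -0.57902861,  0.22254951]), 'tool_rot': array([ 9.81455680e-01,  1.91689197e-01,  7.25067262e-07, -1.97914602e-06]), 'ft_force': array([-0.09212845,  0.01510978, -0.47892392]), 'moment': array([-0.02905368, -0.00960551,  0.02166431]), 'grip_width': 0.08705565571212473}
```

View pics/scene0.png

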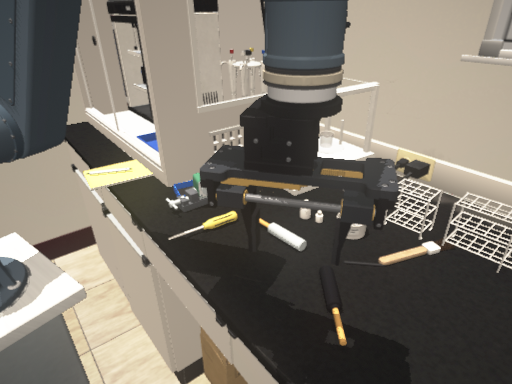

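View pics/top0.png

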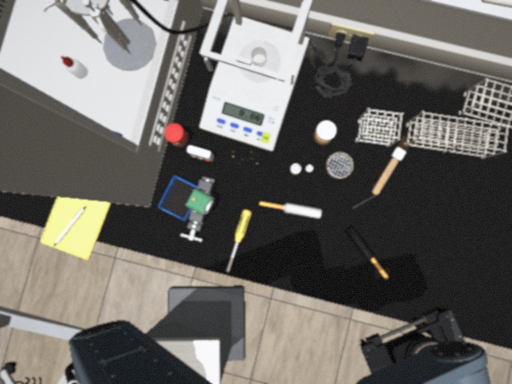

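Run:
```python
from h import *
c,o=snap('top')
for u,v in [(262,204),(270,205),(283,207),(290,209),(304,210.5),(318,213),(202,188),(200,202),(190,238),(210,183),(162,212),(186,220),(173,178),(198,153)]: print(u,v,np.round(world(c,u,v),3))
im=cv2.cvtColor(c['color'],cv2.COLOR_RGB2BGR)[140:260,150:340]
cv2.imwrite('pics/top1.png',cv2.resize(im,None,fx=4,fy=4,interpolation=cv2.INTER_CUBIC))
print(c['camera_matrix'],c['R'],c['t'])
```

```text
262 204 [ 0.526 -0.283  0.019]
270 205 [ 0.523 -0.305  0.016]
283 207 [ 0.517 -0.341  0.019]
290 209 [ 0.511 -0.36   0.024]
304 210.5 [ 0.506 -0.399  0.025]
318 213 [ 0.499 -0.438  0.023]
202 188 [ 0.57  -0.121  0.047]
200 202 [ 0.531 -0.121  0.08 ]
190 238 [ 0.435 -0.086  0.037]
210 183 [ 0.584 -0.142  0.046]
162 212 [0.507 0.002 0.   ]
186 220 [ 0.484 -0.067  0.002]
173 178 [ 0.602 -0.035  0.021]
198 153 [ 0.664 -0.112  0.06 ]
[[390.95602228   0.         264.17976121]
 [  0.         390.95602228 195.49672689]
 [  0.           0.           1.        ]] [[-0.01209028 -0.99979889 -0.01600019]
 [-0.9980244   0.01305233 -0.0614568 ]
 [ 0.06165328  0.01522555 -0.99798149]] [-0.28235852  0.55314921  1.07930798]
```

View pics/top1.png

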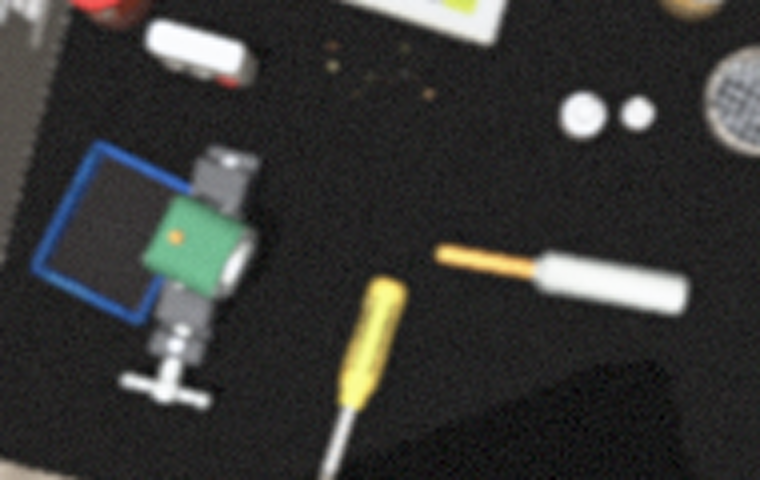

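Run:
```python
from h import *
c,o=snap('wrist','w0.png')
print(c['camera_matrix'],c['tool_from_camera'])
from scipy.spatial.transform import Rotation as Ro
print(Ro.from_quat(o['tool_rot']).as_matrix())
```

```text
[[282.42548878   0.         258.37676966]
 [  0.         282.42548878 188.22324489]
 [  0.           0.           1.        ]] [[-1.11255559e-04 -9.58619691e-01 -2.84689788e-01  7.73398695e-02]
 [ 9.99999984e-01 -6.68433030e-05 -1.65718101e-04 -1.72410332e-04]
 [ 1.39831029e-04 -2.84689802e-01  9.58619683e-01 -1.61983608e-01]
 [ 0.00000000e+00  0.00000000e+00  0.00000000e+00  1.00000000e+00]]
[[ 9.26517797e-01  3.76250942e-01  7.41334508e-06]
 [ 3.76250941e-01 -9.26517797e-01  3.29469754e-05]
 [ 1.92649267e-05 -2.77366810e-05 -9.99999999e-01]]
```

View pics/w0.png

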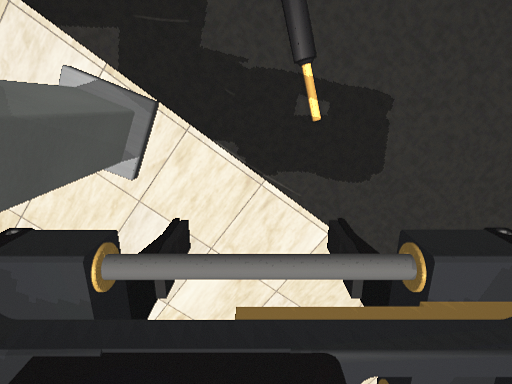

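```bash
cat >> h.py <<'E'
from scipy.spatial.transform import Rotation as Ro
def frame(yaw_h, tilt):
    h=np.array([np.cos(yaw_h),np.sin(yaw_h),0]); u=np.array([0,0,1.])
    x=np.cos(tilt)*h+np.sin(tilt)*u; z=np.sin(tilt)*h-np.cos(tilt)*u
    return np.c_[x,np.cross(z,x),z]
def go(P,R,o=None):
    o=o or robot.get_obs()
    d=(np.array(P)-o['position'])*1000
    r=(Ro.from_matrix(R)*Ro.from_quat(o['tool_rot']).inv()).as_rotvec()
    print('shift mm',np.round(d,2),'rotvec',np.round(r,4),'deg',np.degrees(np.linalg.norm(r)).round(2))
E
python3 - <<'E'
from h import *
go([0.493,-0.229,0.114],frame(np.radians(69.4),np.radians(61)))
E
```

```text
shift mm [ 257.8   350.03 -108.54] rotvec [ 0.783  -0.7627  0.7442] deg 75.76
```

Request:
move_arm:
  rows: [21.5, 29.2, -5, 0.0653, -0.0636, 0.062, 0, 21.5, 29.2, -5, 0.0653, -0.0636, 0.062, 0, 21.5, 29.2, -5, 0.0653, -0.0636, 0.062, 0, 21.5, 29.2, -5, 0.0653, -0.0636, 0.062, 0, 21.5, 29.2, -10, 0.0653, -0.0636, 0.062, 0, 21.5, 29.2, -10, 0.0653, -0.0636, 0.062, 0, 21.5, 29.2, -10, 0.0653, -0.0636, 0.062, 0, 21.5, 29.2, -10, 0.0653, -0.0636, 0.062, 0, 21.5, 29.2, -12, 0.0653, -0.0636, 0.062, 0, 21.5, 29.2, -12, 0.0653, -0.0636, 0.062, 0, 21.5, 29.2, -12, 0.0653, -0.0636, 0.062, 0, 21.5, 29.2, -12, 0.0653, -0.0636, 0.062, 0]

```text
time: 2.4
position: [0.494, -0.2284, 0.1141]
tool_rot: [0.707, 0.491, 0.419, -0.289]
ft_force: [0.3, -0.6, -0.4]
grip_width: 0.0869
```

Run:
```python
from h import *
o=robot.get_obs();print(o['time'],o['q'])
go([0.493,-0.229,0.114],frame(np.radians(69.4),np.radians(61)))
c,o=snap('wrist','w1.png')
```

```text
2.4 [-1.05395399  0.90040704  1.57290772  0.73906391  1.5395692  -1.07696016]
shift mm [-1.05 -0.6  -0.07] rotvec [-0.0019  0.0033 -0.0012] deg 0.23
```

View pics/w1.png

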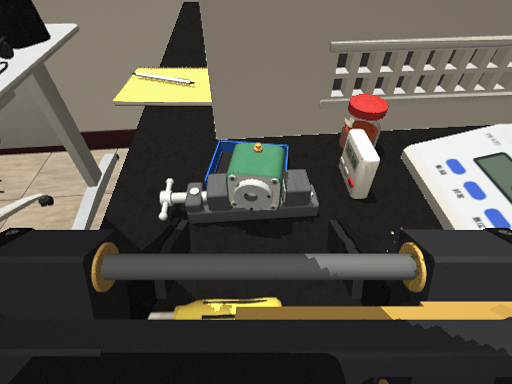

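Request:
move_arm:
  rows: [5, 13, -14, 0, 0, 0, 0, 5, 13, -14, 0, 0, 0, 0, 5, 13, -14, 0, 0, 0, 0, 0, 0, 0, 0, 0, 0, 0]

```text
time: 2.85
position: [0.5077, -0.1875, 0.0714]
tool_rot: [0.708, 0.49, 0.417, -0.291]
ft_force: [-0.2, 0.9, -0.2]
grip_width: 0.0868
```

Run:
```python
from h import *
c,o=snap('wrist','w2.png')
print(robot.spot_point('wrist','housing_entry'))
for u,v in [(252,195)]: print(world(c,u,v,o=o))
im=cv2.cvtColor(c['color'],cv2.COLOR_RGB2BGR)[140:240,190:330]
cv2.imwrite('pics/w2c.png',cv2.resize(im,None,fx=5.6,fy=5.6,interpolation=cv2.INTER_CUBIC))
```

```text
[{'at': [250.9, 199.6], 'conf': 0.92}, {'at': [255.7, 213.1], 'conf': 0.54}]
[ 0.52192621 -0.13196977  0.0458204 ]
```

View pics/w2c.png

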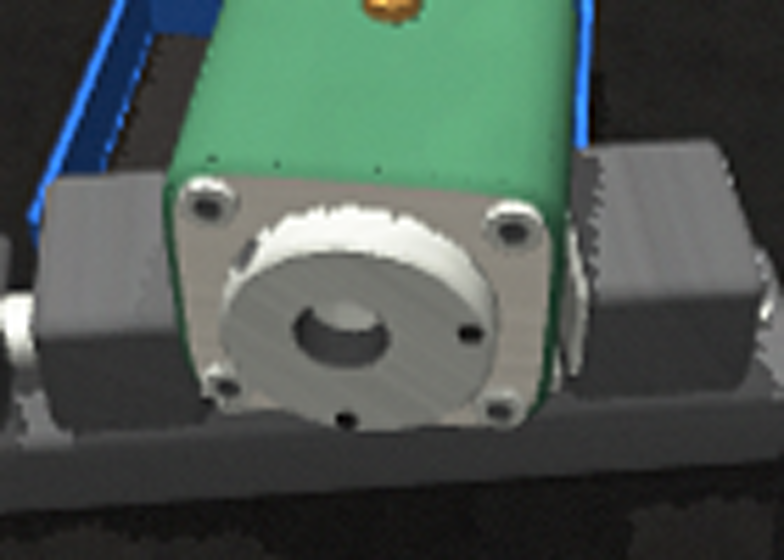

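Run:
```python
from h import *
d=dict(np.load('last_wrist.npz')); c=d; o={'position':d['pos'],'tool_rot':d['rot']}
U,V=np.meshgrid(np.arange(512),np.arange(384))
z=d['z_map']; K=d['camera_matrix']
P=np.stack([(U-K[0,2])/K[0,0]*z,(V-K[1,2])/K[1,1]*z,z],-1)
T=d['tool_from_camera']; R=Ro.from_quat(d['rot']).as_matrix()
W=(P@T[:3,:3].T+T[:3,3])@R.T+d['pos']
# roi face ring
roi=np.zeros(z.shape,bool); roi[184:218,229:279]=1
pts=W[roi&(z>0)]
rng=np.random.default_rng(0);best=0
for _ in range(800):
    a=pts[rng.choice(len(pts),3,False)]; n=np.cross(a[1]-a[0],a[2]-a[0]); l=np.linalg.norm(n)
    if l<1e-9: continue
    n/=l
    if abs(n[2])>.2: continue
    m=abs((pts-a[0])@n)<.001
    if m.sum()>best: best=m.sum();bm=m
q=pts[bm]; cen=q.mean(0); n=np.linalg.svd(q-cen)[2][2]; n*=np.sign(n[1])
print('n',n,'yaw',np.degrees(np.arctan2(n[1],n[0])),best,len(pts),'rms',((q-cen)@n).std())
# rays intersect plane
n2=n.copy()
ray=np.stack([(U-K[0,2])/K[0,0],(V-K[1,2])/K[1,1],np.ones_like(z)],-1)@T[:3,:3].T@R.T
C=R@T[:3,3]+d['pos']
s=((cen-C)@n)/(ray@n); Q=C+ray*s[...,None]
ex=np.cross(n,[0,0,1.]);ex/=np.linalg.norm(ex); ez=np.cross(ex,n)
X=(Q-cen)@ex*1000; Z=(Q-cen)@ez*1000
# render rectified gray
g=cv2.cvtColor(d['color'],cv2.COLOR_RGB2GRAY).astype(np.float32)
# map from plane to pixels
xs=np.linspace(-30,30,601); zs=np.linspace(30,-30,601)
XX,ZZ=np.meshgrid(xs,zs); G=cen+XX[...,None]*ex/1000+ZZ[...,None]*ez/1000
pc=((G-d['pos'])@R-T[:3,3])@T[:3,:3]
u=pc[...,0]/pc[...,2]*K[0,0]+K[0,2]; v=pc[...,1]/pc[...,2]*K[1,1]+K[1,2]
col=cv2.remap(d['color'],u.astype(np.float32),v.astype(np.float32),cv2.INTER_CUBIC)
dev=cv2.remap((((W-cen)@n)*1000).astype(np.float32),u.astype(np.float32),v.astype(np.float32),cv2.INTER_NEAREST)
cv2.imwrite('pics/rect.png',cv2.cvtColor(col,cv2.COLOR_RGB2BGR))
cv2.imwrite('pics/dev.png',np.clip(128+dev*20,0,255).astype(np.uint8))
np.savez('plane.npz',cen=cen,n=n,ex=ex,ez=ez)
print('cen',cen)
```

```text
n [ 0.45713776  0.88938569 -0.00426295] yaw 62.79716657612392 1137 1690 rms 0.0004251969221505193
cen [ 0.51843496 -0.14646161  0.05596764]
```

View pics/rect.png

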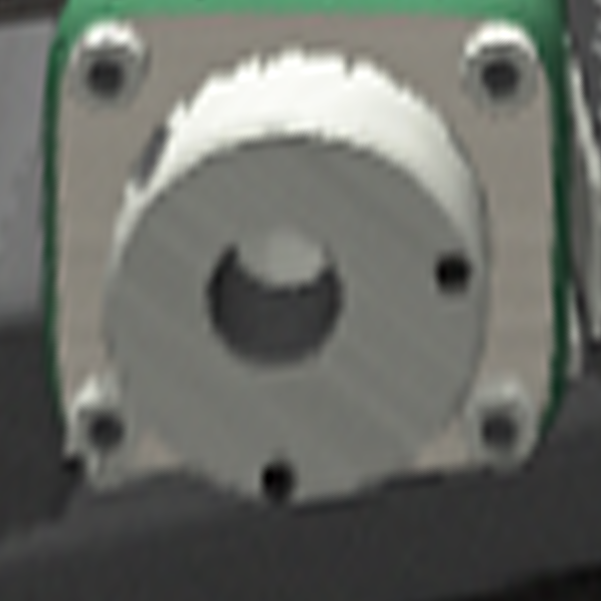

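View pics/dev.png

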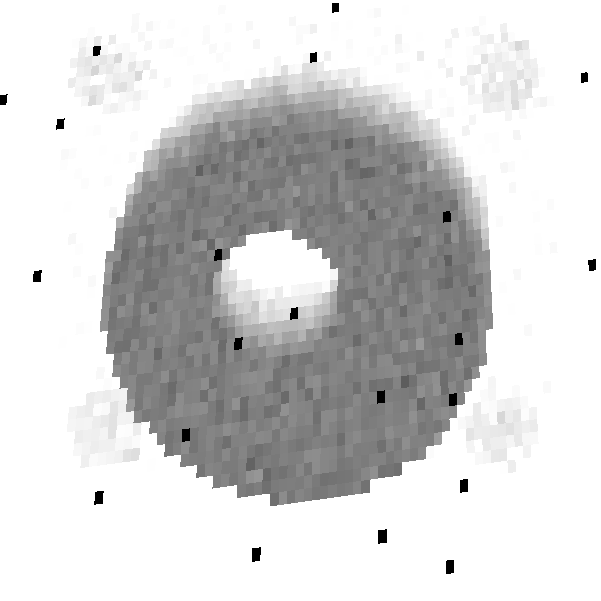

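Run:
```python
from h import *
d=dict(np.load('last_wrist.npz')); pl=np.load('plane.npz')
U,V=np.meshgrid(np.arange(512),np.arange(384))
z=d['z_map']; K=d['camera_matrix']
P=np.stack([(U-K[0,2])/K[0,0]*z,(V-K[1,2])/K[1,1]*z,z],-1)
T=d['tool_from_camera']; R=Ro.from_quat(d['rot']).as_matrix()
W=(P@T[:3,:3].T+T[:3,3])@R.T+d['pos']
L=np.stack([(W-pl['cen'])@pl['ex'],(W-pl['cen'])@pl['n'],(W-pl['cen'])@pl['ez']],-1)*1000
ok=(z>0)&(U>150)&(U<380)&(V>100)&(V<230)
g=ok&(abs(L[...,0])<25)&(abs(L[...,1]-7)<1.2)&(abs(L[...,2])<26)
def fit(m):
    q=W[m]
    for _ in range(5):
        c=q.mean(0); n=np.linalg.svd(q-c)[2][2]; r=(q-c)@n; q=q[abs(r)<2.5*r.std()]
    if n[1]<0:n=-n
    return c,n,len(q),r.std()
c,n,k,s=fit(g);print('flange',n,np.degrees(np.arctan2(n[1],n[0])),k,s, 'off',((c-pl['cen'])@pl['n'])*1000)
t=ok&(abs(L[...,0])<25)&(L[...,1]>10)&(L[...,1]<56)&(abs(L[...,2]-26)<6)
c,n,k,s=fit(t);print('top',n,c,k,s)
# green mask edges
hsv=cv2.cvtColor(d['color'],cv2.COLOR_RGB2HSV)
gm=ok&(hsv[...,0]>55)&(hsv[...,0]<90)&(hsv[...,1]>70)&(abs(L[...,2]-26)<3)&(z>0)
xs=[]
for a in range(14,52,4):
    m=gm&(abs(L[...,1]-a)<2); x=L[...,0][m]; xs.append((a,np.percentile(x,1),np.percentile(x,99)))
xs=np.array(xs);print(xs.round(1)); print([np.degrees(np.arctan(np.polyfit(xs[:,0],xs[:,i],1)[0])) for i in (1,2)])
# top camera tray edges
c=dict(np.load('last_top.npz')); hsv=cv2.cvtColor(c['color'],cv2.COLOR_RGB2HSV)
b=((hsv[...,0]>100)&(hsv[...,0]<125)&(hsv[...,1]>130)&(hsv[...,2]>60)); b[:160]=0;b[240:]=0;b[:,:150]=0;b[:,230:]=0
v,u=np.nonzero(b); 
W2=[]
for uu,vv in zip(u,v):
    ray=c['R'].T@np.linalg.inv(c['camera_matrix'])@np.array([uu,vv,1.]); C=-c['R'].T@c['t']; W2.append((C+ray*(.02-C[2])/ray[2])[:2])
r=cv2.minAreaRect(np.array(W2,np.float32)*1000); print('tray',r)
```

```text
flange [ 0.4553319   0.89025634 -0.01079404] 62.912001591906154 1100 0.0005504596271624175 off 6.882850783685485
top [0.00569836 0.0011178  0.99998314] [ 0.53237634 -0.11964509  0.08003413] 1875 0.0005385634058960013
[[ 14.  -22.1  20.6]
 [ 18.  -22.5  22.4]
 [ 22.  -21.6  21.5]
 [ 26.  -22.8  21.4]
 [ 30.  -22.3  20.3]
 [ 34.  -22.   21.2]
 [ 38.  -21.9  21.8]
 [ 42.  -22.5  21.8]
 [ 46.  -22.9  22.8]
 [ 50.  -22.7  21.6]]
[np.float64(-0.8734817412191935), np.float64(1.3177023463573232)]
tray ((547.0073852539062, -51.258689880371094), (91.83345794677734, 107.61903381347656), 63.42070770263672)
```

Run:
```python
from h import *
go([0.505,-0.40,0.15],frame(np.radians(80),0))
```

```text
shift mm [  -3.3  -210.05   77.39] rotvec [-1.0289  0.2813  0.167 ] deg 61.86
```

Request:
move_arm:
  rows: [0, -26, 20, -0.1286, 0.0352, 0.0209, 0, 0, -26, 20, -0.1286, 0.0352, 0.0209, 0, 0, -26, 10, -0.1286, 0.0352, 0.0209, 0, 0, -26, 10, -0.1286, 0.0352, 0.0209, 0, 0, -26, 10, -0.1286, 0.0352, 0.0209, 0, -1, -26, 5, -0.1286, 0.0352, 0.0209, 0, -1, -26, 3, -0.1286, 0.0352, 0.0209, 0, -1, -26, 0, -0.1286, 0.0352, 0.0209, 0, 0, 0, 0, 0, 0, 0, 0]

```text
time: 3.85
position: [0.5063, -0.3986, 0.1531]
tool_rot: [0.766, 0.643, -0.0, 0.002]
ft_force: [0.6, -0.1, 0.0]
grip_width: 0.0872
```

Run:
```python
from h import *
c,o=snap('wrist','w3.png')
go([0.505,-0.40,0.15],frame(np.radians(80),0))
for t in('drift','drift_tip'):print([(x['at'],x['conf'],world(c,*x['at'],o=o).round(4)) for x in robot.spot_point('wrist',t)])
```

```text
shift mm [-0.53 -2.53 -2.11] rotvec [-0.0009  0.0017  0.0006] deg 0.12
[([258.9, 178.3], 0.76, array([ 0.5069, -0.3955,  0.0277])), ([211.3, 304.6], 0.61, array([ 0.4225, -0.542 ,  0.0264]))]
[([256.3, 57.0], 0.78, array([ 0.525 , -0.2785,  0.0165])), ([144.1, 10.9], 0.21, array([ 0.4298, -0.2224,  0.0179]))]
```

View pics/w3.png

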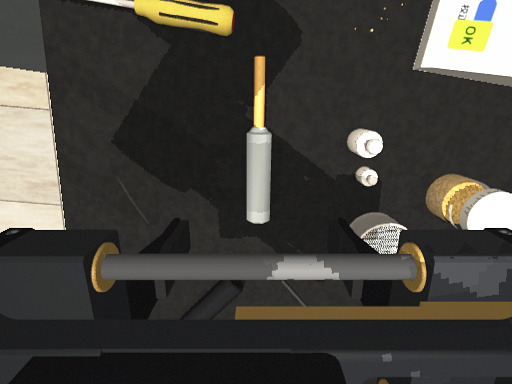

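Run:
```python
from h import *
d=dict(np.load('last_wrist.npz')); o={'position':d['pos'],'tool_rot':d['rot']}
U,V=np.meshgrid(np.arange(512),np.arange(384))
z=d['z_map']; K=d['camera_matrix']
P=np.stack([(U-K[0,2])/K[0,0]*z,(V-K[1,2])/K[1,1]*z,z],-1)
T=d['tool_from_camera']; R=Ro.from_quat(d['rot']).as_matrix()
W=(P@T[:3,:3].T+T[:3,3])@R.T+d['pos']
m=(z>0)&(W[...,2]>.006)&(W[...,2]<.04)&(U>225)&(U<295)&(V>50)&(V<228)
h=np.array([np.cos(np.radians(80)),np.sin(np.radians(80))])
s=W[...,:2]@h
w=W[m]; s=s[m]; print(s.min(),s.max(), np.median(w[:,2]))
per=np.array([-h[1],h[0]])
t=w[:,:2]@per
B=[]
for a in np.arange(s.min()+.005,s.max()-.004,.006):
    k=abs(s-a)<.003
    B.append((a,(np.percentile(t[k],3)+np.percentile(t[k],97))/2,np.ptp(t[k])))
B=np.array(B);print((B*1000).round(1).tolist())
p=np.polyfit(B[:,0],B[:,1],1);print('yaw',80+np.degrees(np.arctan(p[0])))
a=p[0]
for nm,sv in (('tip',s.max()),('end',s.min()),('origin from tip',s.max()-.122),('orig from end',s.min()+.05)):
    print(nm,(sv*h+np.polyval(p,sv)*per).round(4))
top=w[(s<s.max()-.08)];print('top z handle',np.percentile(top[:,2],[50,80,95]))
```

```text
-0.3542294815156239 -0.18231882590354426 0.022278038857041382
[[-349.2, -566.7, 24.9], [-343.2, -567.0, 24.8], [-337.2, -567.3, 24.6], [-331.2, -567.0, 24.5], [-325.2, -567.0, 24.3], [-319.2, -567.0, 24.2], [-313.2, -567.0, 25.2], [-307.2, -567.5, 25.1], [-301.2, -567.5, 24.9], [-295.2, -567.5, 24.8], [-289.2, -567.5, 24.6], [-283.2, -567.5, 24.5], [-277.2, -567.5, 24.3], [-271.2, -567.5, 24.2], [-265.2, -567.5, 25.2], [-259.2, -568.0, 25.0], [-253.2, -567.5, 23.9], [-247.2, -568.0, 12.6], [-241.2, -568.0, 10.4], [-235.2, -568.0, 10.3], [-229.2, -568.0, 10.3], [-223.2, -568.0, 10.2], [-217.2, -568.0, 10.2], [-211.2, -568.0, 10.1], [-205.2, -568.0, 10.0], [-199.2, -568.0, 9.9], [-193.2, -568.0, 9.9], [-187.2, -568.5, 10.9]]
yaw 79.52289826183451
tip [ 0.528  -0.2782]
end [ 0.4968 -0.4473]
origin from tip [ 0.5059 -0.3982]
orig from end [ 0.5059 -0.3981]
top z handle [0.02478756 0.02604808 0.02676936]
```

Run:
```python
from h import *
go([0.5095,-0.3783,0.003],frame(np.radians(79.5),0))
```

```text
shift mm [   4.86   19.05 -147.81] rotvec [-0.0029  0.0001 -0.0071] deg 0.44
```

Request:
move_arm:
  rows: [2.4, 9.5, -30, -0.0029, 0, -0.0071, 0, 2.4, 9.5, -40, 0, 0, 0, 0, 0, 0, -40, 0, 0, 0, 0, 0, 0, -25, 0, 0, 0, 0, 0, 0, -10, 0, 0, 0, 0, 0, 0, -2.8, 0, 0, 0, 0, 0, 0, 0, 0, 0, 0, 0]

```text
time: 4.7
position: [0.5101, -0.3793, 0.0032]
tool_rot: [0.769, 0.64, -0.001, 0.001]
ft_force: [0.0, -0.1, 0.7]
grip_width: 0.0869
```

Run:
```python
from h import *
go([0.5095,-0.3783,0.003],frame(np.radians(79.5),0))
```

```text
shift mm [-0.61  1.05 -0.21] rotvec [ 0.0028  0.0005 -0.0005] deg 0.16
```

Request:
move_arm:
  rows: [0, 0, 0, 0, 0, 0, 1, 0, 0, 0, 0, 0, 0, 1, 0, 0, 0, 0, 0, 0, 1, 0, 0, 0, 0, 0, 0, 1, 0, 0, 0, 0, 0, 0, 1, 0, 0, 0, 0, 0, 0, 1]
  grip_force: 50

```text
time: 5.3
position: [0.5101, -0.3786, 0.0029]
tool_rot: [0.768, 0.64, -0.001, 0.001]
ft_force: [0.6, -1.4, -0.3]
grip_width: 0.0466
```

Request:
move_arm:
  rows: [0, 0, 0, 0, 0, 0, 1, 0, 0, 0, 0, 0, 0, 1, 0, 0, 0, 0, 0, 0, 1, 0, 0, 0, 0, 0, 0, 1, 0, 0, 0, 0, 0, 0, 1]

```text
time: 5.8
position: [0.51, -0.3786, 0.0027]
tool_rot: [0.768, 0.64, -0.001, 0.001]
ft_force: [-0.0, 0.6, -0.9]
grip_width: 0.0252
```

Request:
move_arm:
  rows: [0, 0, 10, 0, 0, 0, 1, 0, 0, 20, 0, 0, 0, 1, 0, 0, 20, 0, 0, 0, 1, -5, 10, 10, 0, 0, -0.072, 1, -10, 20, 5, 0, 0, -0.072, 1, -10, 25, 0, 0, 0, -0.072, 1, -10, 25, 0, 0, 0, -0.072, 1, -7, 15, 0, 0, 0, 0, 1, 0, 0, 0, 0, 0, 0, 1, 0, 0, 0, 0, 0, 0, 1]

```text
time: 6.8
position: [0.4688, -0.2844, 0.0683]
tool_rot: [0.852, 0.523, -0.001, 0.002]
ft_force: [-0.5, -0.2, -2.7]
grip_width: 0.0256
```

Run:
```python
from h import *
o=robot.get_obs(); print(o['time'],o['position'],o['ft_force'])
n=np.array([np.cos(np.radians(63)),np.sin(np.radians(63)),0])
H=np.array([.5162,-.1453,.0558])
go(H-.117*n-[0,0,.0103],frame(np.radians(63),0))
c,o=snap('wrist','w4.png')
```

```text
6.8 [ 0.46876535 -0.28440345  0.06828416] [-0.47031434 -0.21036085 -2.74002347]
shift mm [ -5.68  34.86 -22.78] rotvec [ 0.004   0.0006 -0.002 ] deg 0.26
```

View pics/w4.png

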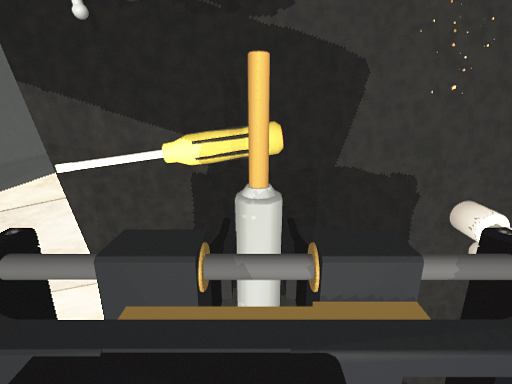

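```bash
cat > nose.py <<'E'
from h import *
def nose(d=None):
    d=d or dict(np.load('last_wrist.npz'))
    U,V=np.meshgrid(np.arange(512),np.arange(384)); z=d['z_map']; K=d['camera_matrix']
    P=np.stack([(U-K[0,2])/K[0,0]*z,(V-K[1,2])/K[1,1]*z,z],-1)
    T=d['tool_from_camera']; Q=(P@T[:3,:3].T+T[:3,3])*1000
    R=Ro.from_quat(d['rot']).as_matrix()
    m=(z>0)&(abs(Q[...,1])<14)&(Q[...,2]>-22)&(Q[...,2]<0)&(Q[...,0]>36)&(Q[...,0]<115)
    q=Q[m]; B=[]
    for a in np.arange(38,110,5):
        k=q[abs(q[:,0]-a)<2.5]
        if len(k)<20: continue
        B.append((a,(np.percentile(k[:,1],2)+np.percentile(k[:,1],98))/2,np.percentile(k[:,2],10),np.ptp(k[:,1])))
    B=np.array(B)
    py=np.polyfit(B[:,0],B[:,1],1); pz=np.polyfit(B[:,0],B[:,2],1)
    xt=np.percentile(q[:,0],99.5)
    tip=np.array([xt,np.polyval(py,xt),np.polyval(pz,xt)+5.5])
    print(B.round(1).tolist()); print('tip tool',tip.round(2),'slopes deg y,z',np.degrees(np.arctan([py[0],pz[0]])).round(2))
    ax=R@np.array([1,py[0],pz[0]]); print('axis yaw',np.degrees(np.arctan2(ax[1],ax[0])),'elev',np.degrees(ax[2]))
    print('tip world',(R@tip/1000+d['pos']).round(4))
    return tip
if __name__=='__main__': nose()
E
python3 nose.py
```

```text
[[38.0, -0.5, -16.2, 10.5], [43.0, -0.5, -16.1, 10.4], [48.0, -0.5, -16.2, 10.3], [53.0, -0.6, -16.1, 10.2], [58.0, -0.5, -16.2, 10.1], [63.0, -0.8, -16.3, 10.6], [68.0, -0.8, -16.3, 10.5], [73.0, -0.8, -16.2, 10.9], [78.0, -0.6, -16.2, 10.9], [83.0, -0.6, -16.4, 10.7], [88.0, -0.5, -16.4, 10.6], [93.0, -0.5, -16.4, 10.5], [98.0, -0.6, -16.4, 10.3], [103.0, -0.6, -16.3, 10.2]]
tip tool [101.53  -0.62 -10.9 ] slopes deg y,z [-0.   -0.24]
axis yaw 63.11852810754495 elev 0.05199582623224101
tip world [ 0.5141 -0.1935  0.0788]
```

Request:
move_arm:
  rows: [-1.1, 12.5, -8, 0, 0, 0, 1, -1.1, 12.5, -8, 0, 0, 0, 1, -1.1, 12.5, -7, 0.004, 0, -0.002, 1, 0, 0, 0, 0, 0, 0, 1, 0, 0, 0, 0, 0, 0, 1]

```text
time: 7.35
position: [0.4653, -0.2468, 0.0447]
tool_rot: [0.853, 0.522, 0.0, -0.0]
ft_force: [0.3, -0.4, -2.1]
grip_width: 0.0257
```

Run:
```python
from nose import *
c,o=snap('wrist','w5.png')
print(o['time'],o['ft_force'],o['moment']); nose()
```

```text
7.35 [ 0.33785502 -0.42233877 -2.10005497] [ 0.04288469 -0.12035799  0.01749955]
[[38.0, -0.5, -16.2, 10.5], [43.0, -0.5, -16.3, 10.4], [48.0, -0.5, -16.3, 10.3], [53.0, -0.5, -16.2, 10.2], [58.0, -0.6, -16.2, 10.1], [63.0, -0.9, -16.1, 10.6], [68.0, -0.8, -16.3, 10.5], [73.0, -0.8, -16.3, 10.9], [78.0, -0.5, -16.2, 10.8], [83.0, -0.5, -16.4, 10.7], [88.0, -0.5, -16.4, 10.6], [93.0, -0.5, -16.5, 10.5], [98.0, -0.6, -16.5, 10.3], [103.0, -0.6, -16.1, 10.2]]
tip tool [114.7   -0.61 -10.89] slopes deg y,z [-0.   -0.14]
axis yaw 62.98785483843451 elev 0.17346667115593392
tip world [ 0.5169 -0.1444  0.0556]
```

View pics/w5.png

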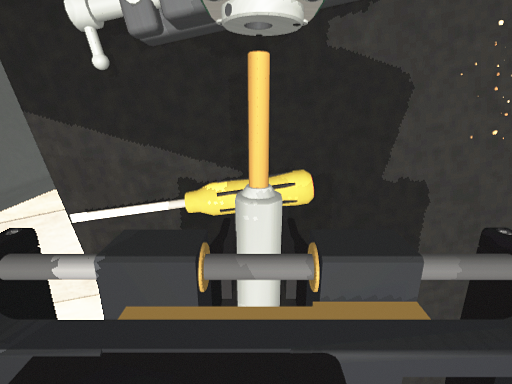

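Run:
```python
from h import *
im=cv2.imread('pics/w5.png')[0:75,200:325]
cv2.imwrite('pics/w5c.png',cv2.resize(im,None,fx=6.4,fy=6.4,interpolation=cv2.INTER_CUBIC))
d=dict(np.load('last_wrist.npz'));K=d['camera_matrix'];T=d['tool_from_camera'];R=Ro.from_quat(d['rot']).as_matrix();pl=np.load('plane.npz')
def proj(W):
    p=T[:3,:3].T@((R.T@(W-d['pos']))-T[:3,3]); return (K@p/p[2])[:2]
A=pl['cen']-.0004*pl['ex']-.0012*pl['ez'];H=pl['cen']-.00255*pl['ex']+.0003*pl['ez']
th=np.linspace(0,2*np.pi,200)
for nm,c0,r in (('disc',A,.0195),('hole',H,.00625)):
    pts=np.array([proj(c0+r*(np.cos(t)*pl['ex']+np.sin(t)*pl['ez'])) for t in th]); print(nm,pts.min(0),pts.max(0))
    im=cv2.imread('pics/w5c.png') if nm=='disc' else im
    cv2.polylines(im,[np.round(((pts-[200,0])+.5)*6.4).astype(int)],True,(0,0,255) if nm=='disc' else (255,0,0),1)
cv2.imwrite('pics/w5d.png',im)
```

```text
disc [221.46966854  13.45694524] [303.56739354  35.9219387 ]
hole [244.76639386  21.593334  ] [271.13263399  28.82437871]
```

View pics/w5c.png

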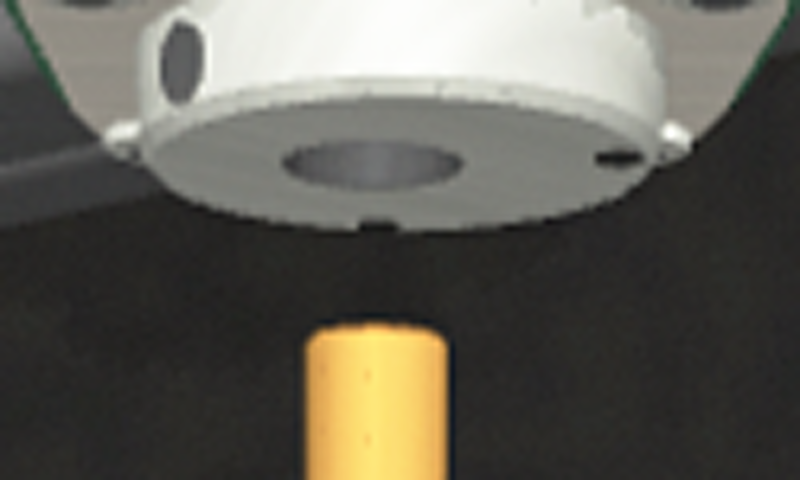

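View pics/w5d.png

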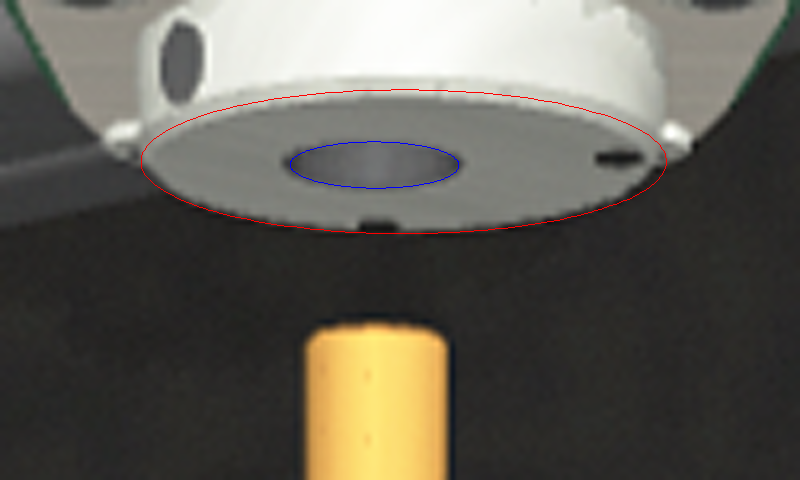

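Request:
move_arm:
  rows: [1.3, 2.75, 0.9, 0, 0, 0, 1, 1.3, 2.65, 0, 0, 0, 0, 1, 1.3, 2.65, 0, 0, 0, 0, 1, 0, 0, 0, 0, 0, 0, 1, 0, 0, 0, 0, 0, 0, 1]

```text
time: 7.9
position: [0.4687, -0.238, 0.0457]
tool_rot: [0.853, 0.522, 0.0, -0.001]
ft_force: [-0.6, 0.5, -2.6]
grip_width: 0.0254
```

```bash
cat > look.py <<'E'
import sys
from h import *
n=np.array([np.cos(np.radians(63)),np.sin(np.radians(63)),0]);ex=np.array([n[1],-n[0],0]);H=np.array([.5162,-.1453,.0563])
def st(o):
    R=Ro.from_quat(o['tool_rot']).as_matrix(); t=R@np.array([.1015,-.0006,-.0105])+o['position']; q=(t-H)*1000
    f=np.array(o['ft_force']); x=R[:,0]
    print('t',round(o['time'],2),'tip rel hole fwd/lat/z',np.round([q@n,q@ex,q[2]],2),'F fwd/lat/z',np.round([f@n,f@ex,f[2]],1),'yaw,el',np.degrees([np.arctan2(x[1],x[0]),x[2]]).round(2),'mom',np.round([o['moment']@n,o['moment']@ex,o['moment'][2]],2))
if __name__=='__main__':
    st(robot.get_obs())
    if len(sys.argv)>1:
        c,o=snap('wrist'); im=cv2.cvtColor(c['color'],cv2.COLOR_RGB2BGR)[0:75,200:325]
        cv2.imwrite('pics/'+sys.argv[1],cv2.resize(im,None,fx=6.4,fy=6.4,interpolation=cv2.INTER_CUBIC))
E
python3 look.py w6.png
```

```text
t 7.9 tip rel hole fwd/lat/z [-2.65 -0.8   0.02] F fwd/lat/z [ 0.2 -0.8 -2.6] yaw,el [6.299e+01 5.000e-02] mom [-0.06  0.06 -0.04]
```

View pics/w6.png

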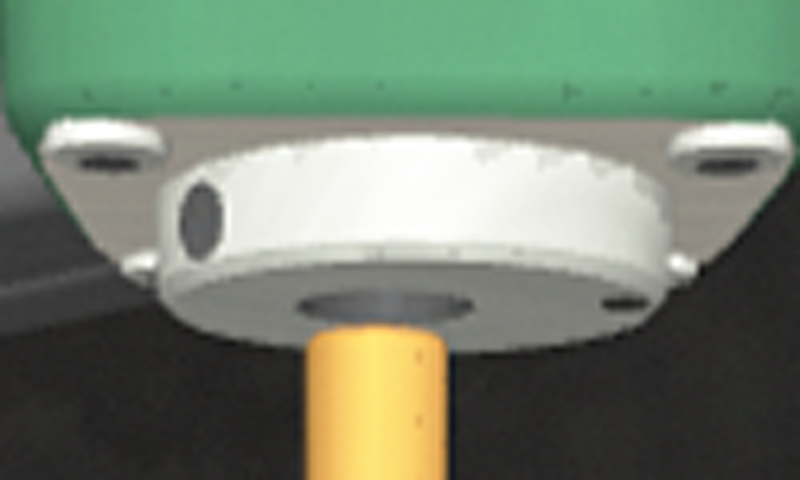

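Request:
move_arm:
  rows: [0.55, -0.3, 0, 0, 0, 0, 1, 0.45, 0.9, 0, 0, 0, 0, 1, 0, 0, 0, 0, 0, 0, 1, 0, 0, 0, 0, 0, 0, 1]

```text
time: 8.35
position: [0.4696, -0.2375, 0.0456]
tool_rot: [0.853, 0.522, 0.0, -0.001]
ft_force: [-0.1, -0.5, -1.6]
grip_width: 0.0252
```

```bash
python3 look.py w7.png; python3 look.py
```

```text
t 8.35 tip rel hole fwd/lat/z [-1.79 -0.23 -0.09] F fwd/lat/z [-0.5  0.1 -1.6] yaw,el [6.297e+01 6.000e-02] mom [-0.05  0.05 -0.03]
t 8.4 tip rel hole fwd/lat/z [-1.78 -0.22 -0.06] F fwd/lat/z [-0.6 -0.4 -2.4] yaw,el [6.297e+01 6.000e-02] mom [-0.07  0.07 -0.05]
```

View pics/w7.png

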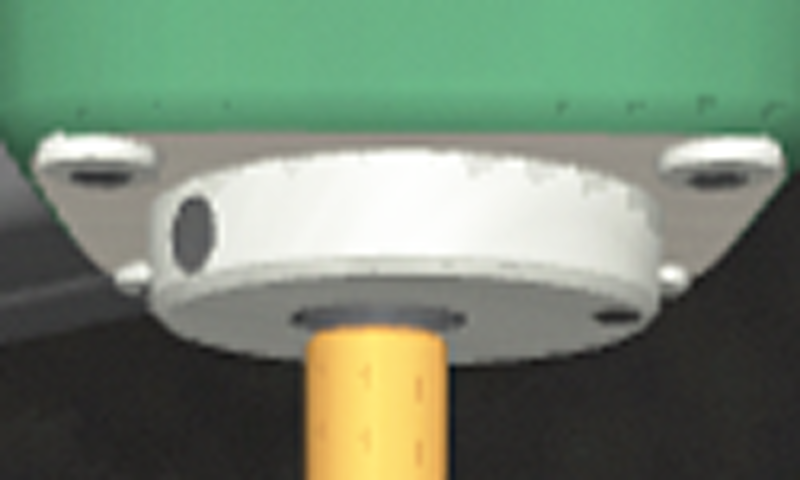

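Request:
move_arm:
  rows: [0.27, 0.54, 0, 0, 0, 0, 1, 0.27, 0.53, 0, 0, 0, 0, 1, 0.27, 0.54, 0, 0, 0, 0, 1, 0.27, 0.53, 0, 0, 0, 0, 1, 0, 0, 0, 0, 0, 0, 1]

```text
time: 8.9
position: [0.4707, -0.2352, 0.0457]
tool_rot: [0.853, 0.522, 0.0, -0.001]
ft_force: [-0.4, 0.3, -2.7]
grip_width: 0.0253
```

```bash
python3 look.py w8.png; python3 look.py
```

```text
t 8.9 tip rel hole fwd/lat/z [ 0.71 -0.26 -0.05] F fwd/lat/z [ 0.1 -0.5 -2.7] yaw,el [6.298e+01 6.000e-02] mom [ 0.03  0.04 -0.02]
t 8.95 tip rel hole fwd/lat/z [ 0.66 -0.22 -0.05] F fwd/lat/z [ 1.   0.9 -2.7] yaw,el [6.297e+01 6.000e-02] mom [-0.06  0.05  0.01]
```

View pics/w8.png

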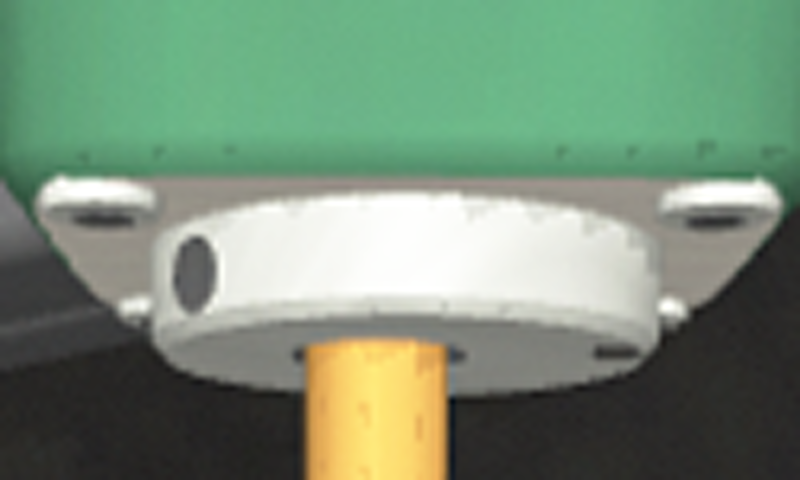

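Request:
move_arm:
  rows: [0.3, 0.5, 0, 0, 0, 0, 1, 0.27, 0.53, 0, 0, 0, 0, 1, 0.27, 0.54, 0, 0, 0, 0, 1, 0.27, 0.53, 0, 0, 0, 0, 1, 0, 0, 0, 0, 0, 0, 1]

```text
time: 9.45
position: [0.4718, -0.2331, 0.0456]
tool_rot: [0.853, 0.522, 0.0, -0.001]
ft_force: [-0.1, 0.3, -2.0]
grip_width: 0.0254
```

```bash
python3 look.py w9.png; python3 look.py
```

```text
t 9.45 tip rel hole fwd/lat/z [ 3.08 -0.2  -0.05] F fwd/lat/z [ 0.2 -0.2 -2. ] yaw,el [6.297e+01 6.000e-02] mom [-0.06  0.03  0.01]
t 9.5 tip rel hole fwd/lat/z [ 3.03 -0.19 -0.06] F fwd/lat/z [-0.   0.3 -3.6] yaw,el [6.297e+01 6.000e-02] mom [-0.06  0.03  0.  ]
```

View pics/w9.png

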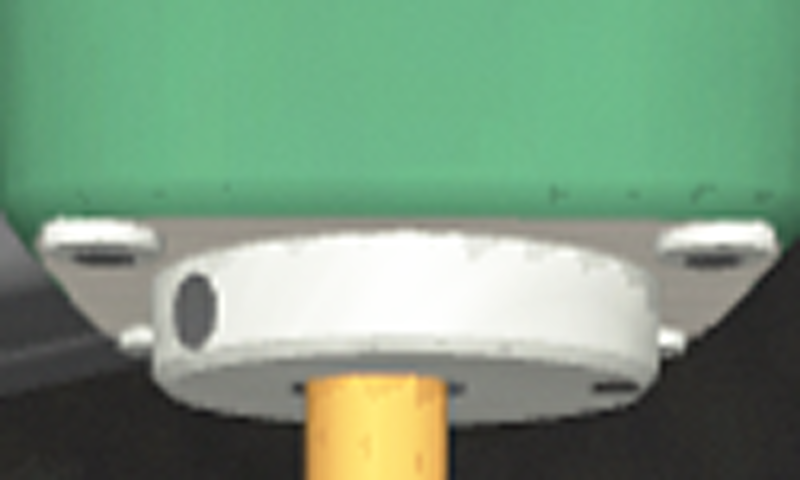

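Request:
move_arm:
  rows: [0.45, 0.89, 0, 0, 0, 0, 1, 0.45, 0.89, 0, 0, 0, 0, 1, 0.46, 0.89, 0, 0, 0, 0, 1, 0.45, 0.89, 0, 0, 0, 0, 1, 0.46, 0.89, 0, 0, 0, 0, 1, 0.45, 0.89, 0, 0, 0, 0, 1]

```text
time: 10.1
position: [0.4746, -0.2278, 0.0457]
tool_rot: [0.853, 0.522, 0.0, -0.001]
ft_force: [-0.1, -1.0, -2.7]
grip_width: 0.0253
```

```bash
python3 look.py;python3 look.py w10.png;python3 look.py
```

```text
t 10.1 tip rel hole fwd/lat/z [ 9.05 -0.16 -0.05] F fwd/lat/z [-0.9  0.3 -2.7] yaw,el [6.297e+01 6.000e-02] mom [-0.08  0.03 -0.03]
t 10.1 tip rel hole fwd/lat/z [ 9.05 -0.16 -0.05] F fwd/lat/z [-0.9  0.3 -2.7] yaw,el [6.297e+01 6.000e-02] mom [-0.08  0.03 -0.03]
t 10.15 tip rel hole fwd/lat/z [ 9.22 -0.24 -0.04] F fwd/lat/z [ 0.3 -0.1 -1.9] yaw,el [6.298e+01 6.000e-02] mom [-0.06  0.05  0.03]
```

View pics/w10.png

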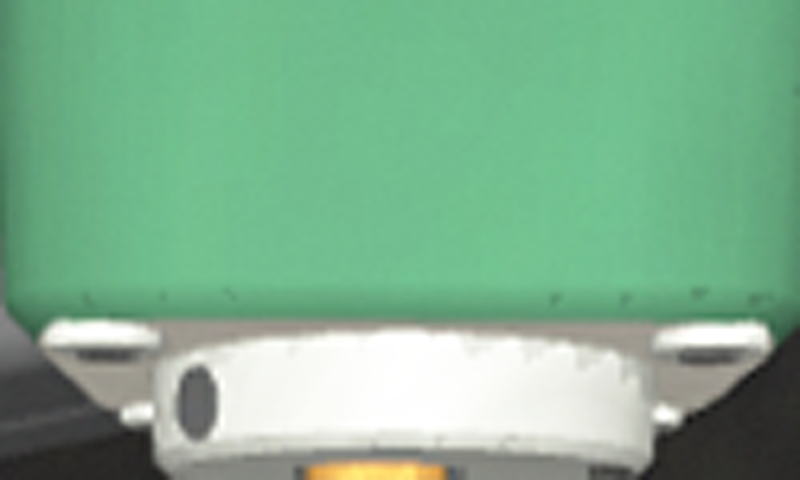

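Request:
move_arm:
  rows: [0.5, 0.87, 0, 0, 0, 0, 1, 0.46, 0.89, 0, 0, 0, 0, 1, 0.45, 0.89, 0, 0, 0, 0, 1, 0.46, 0.89, 0, 0, 0, 0, 1, 0.45, 0.89, 0, 0, 0, 0, 1, 0.46, 0.89, 0, 0, 0, 0, 1, 0.45, 0.89, 0, 0, 0, 0, 1, 0.46, 0.89, 0, 0, 0, 0, 1, 0.45, 0.89, 0, 0, 0, 0, 1, 0.46, 0.89, 0, 0, 0, 0, 1]

```text
time: 11.15
position: [0.4791, -0.2189, 0.0457]
tool_rot: [0.853, 0.522, 0.0, -0.001]
ft_force: [0.1, -1.2, -2.4]
grip_width: 0.0255
```

```bash
python3 look.py;python3 look.py w11.png;python3 look.py
```

```text
t 11.15 tip rel hole fwd/lat/z [19.05 -0.12 -0.04] F fwd/lat/z [-1.1  0.6 -2.4] yaw,el [6.297e+01 6.000e-02] mom [-0.05  0.07 -0.04]
t 11.15 tip rel hole fwd/lat/z [19.05 -0.12 -0.04] F fwd/lat/z [-1.1  0.6 -2.4] yaw,el [6.297e+01 6.000e-02] mom [-0.05  0.07 -0.04]
t 11.2 tip rel hole fwd/lat/z [19.17 -0.15 -0.05] F fwd/lat/z [ 0.7 -1.2 -2.8] yaw,el [6.297e+01 6.000e-02] mom [-0.07  0.09  0.04]
```

View pics/w11.png

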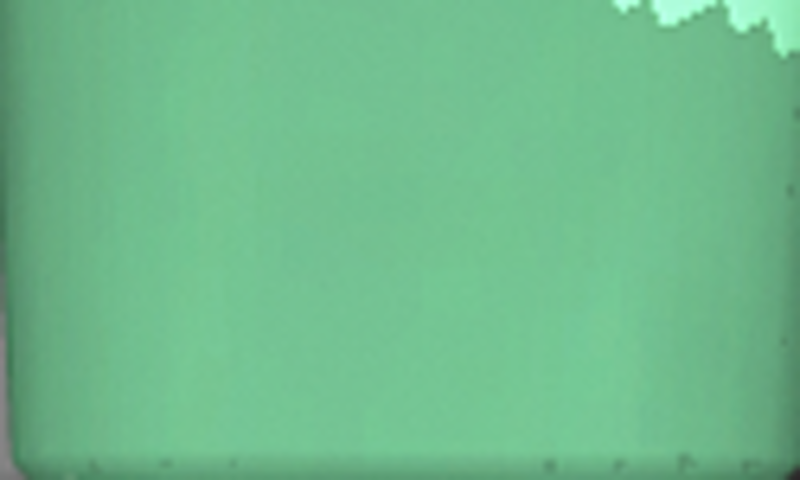

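Request:
move_arm:
  rows: [0.46, 0.89, 0, 0, 0, 0, 1, 0.46, 0.89, 0, 0, 0, 0, 1, 0.45, 0.89, 0, 0, 0, 0, 1, 0.46, 0.89, 0, 0, 0, 0, 1, 0.45, 0.89, 0, 0, 0, 0, 1, 0.46, 0.89, 0, 0, 0, 0, 1, 0.45, 0.89, 0, 0, 0, 0, 1, 0.46, 0.89, 0, 0, 0, 0, 1, 0.45, 0.89, 0, 0, 0, 0, 1, 0.46, 0.89, 0, 0, 0, 0, 1, 0.46, 0.89, 0, 0, 0, 0, 1]

```text
time: 12.3
position: [0.4842, -0.2091, 0.0456]
tool_rot: [0.853, 0.522, 0.0, -0.001]
ft_force: [1.0, -0.2, -2.9]
grip_width: 0.0255
```

```bash
python3 look.py
```

```text
t 12.3 tip rel hole fwd/lat/z [30.09 -0.06 -0.05] F fwd/lat/z [ 0.2  1.  -2.9] yaw,el [6.297e+01 6.000e-02] mom [-0.11  0.02  0.02]
```

Lateral is drifting slightly to the right; correct by −0.02/mm. Now finer steps toward the bushing.

Request:
move_arm:
  rows: [0.2, 0.45, 0, 0, 0, 0, 1, 0.22, 0.45, 0, 0, 0, 0, 1, 0.22, 0.45, 0, 0, 0, 0, 1, 0.22, 0.45, 0, 0, 0, 0, 1, 0.22, 0.45, 0, 0, 0, 0, 1, 0.22, 0.45, 0, 0, 0, 0, 1, 0.22, 0.45, 0, 0, 0, 0, 1, 0.22, 0.45, 0, 0, 0, 0, 1]

```text
time: 13.1
position: [0.4859, -0.2056, 0.0456]
tool_rot: [0.853, 0.522, 0.0, -0.001]
ft_force: [-0.1, 0.0, -1.7]
grip_width: 0.0254
```

```bash
python3 look.py
```

```text
t 13.1 tip rel hole fwd/lat/z [34.01 -0.14 -0.06] F fwd/lat/z [ 0.  -0.1 -1.7] yaw,el [6.297e+01 6.000e-02] mom [-0.08  0.11 -0.02]
```

Request:
move_arm:
  rows: [0.2, 0.4, 0, 0, 0, 0, 1, 0.2, 0.4, 0, 0, 0, 0, 1, 0.2, 0.4, 0, 0, 0, 0, 1, 0.2, 0.4, 0, 0, 0, 0, 1, 0.2, 0.4, 0, 0, 0, 0, 1]

```text
time: 13.6
position: [0.4869, -0.2036, 0.0457]
tool_rot: [0.853, 0.522, 0.0, -0.001]
ft_force: [0.3, 0.2, -2.5]
grip_width: 0.0255
```

```bash
python3 look.py
```

```text
t 13.6 tip rel hole fwd/lat/z [36.24 -0.18 -0.04] F fwd/lat/z [ 0.3  0.2 -2.5] yaw,el [6.296e+01 6.000e-02] mom [-0.07  0.05 -0.03]
```

Request:
move_arm:
  rows: [0.15, 0.27, 0, 0, 0, 0, 1, 0.14, 0.27, 0, 0, 0, 0, 1, 0.14, 0.27, 0, 0, 0, 0, 1, 0.14, 0.27, 0, 0, 0, 0, 1, 0.14, 0.27, 0, 0, 0, 0, 1]

```text
time: 14.1
position: [0.4875, -0.2029, 0.0457]
tool_rot: [0.853, 0.523, -0.0, -0.001]
ft_force: [-2.8, -3.7, -2.4]
grip_width: 0.0255
```

```bash
python3 look.py
```

```text
t 14.1 tip rel hole fwd/lat/z [37.13 -0.05 -0.09] F fwd/lat/z [-4.5 -0.8 -2.4] yaw,el [63.  0.] mom [-0.01 -0.75  0.  ]
```

Request:
move_arm:
  rows: [0.13, 0.27, 0, 0, 0, 0, 1, 0.13, 0.27, 0, 0, 0, 0, 1, 0.13, 0.27, 0, 0, 0, 0, 1]

```text
time: 14.4
position: [0.4877, -0.2026, 0.0457]
tool_rot: [0.853, 0.523, -0.001, -0.0]
ft_force: [-3.4, -6.0, -1.4]
grip_width: 0.0253
```

```bash
python3 look.py
```

```text
t 14.4 tip rel hole fwd/lat/z [ 3.749e+01  1.000e-02 -1.300e-01] F fwd/lat/z [-6.9 -0.3 -1.4] yaw,el [ 6.302e+01 -4.000e-02] mom [ 0.06 -1.19 -0.01]
```

Request:
move_arm:
  rows: [0.13, 0.27, 0, 0, 0, 0, 1, 0.13, 0.27, 0, 0, 0, 0, 1, 0.13, 0.27, 0, 0, 0, 0, 1, 0.13, 0.27, 0, 0, 0, 0, 1]

```text
time: 14.8
position: [0.4885, -0.202, 0.0458]
tool_rot: [0.853, 0.523, -0.0, 0.0]
ft_force: [-3.8, -7.2, -1.9]
grip_width: 0.0253
```

```bash
python3 look.py
```

```text
t 14.8 tip rel hole fwd/lat/z [38.44  0.47 -0.07] F fwd/lat/z [-8.1 -0.1 -1.9] yaw,el [ 6.301e+01 -6.000e-02] mom [-0.08 -1.37  0.05]
```

Request:
move_arm:
  rows: [0.1, 0.3, 0, 0, 0, 0, 1, 0.1, 0.3, 0, 0, 0, 0, 1, 0.13, 0.27, 0, 0, 0, 0, 1, 0.13, 0.27, 0, 0, 0, 0, 1]

```text
time: 15.2
position: [0.4889, -0.2017, 0.0459]
tool_rot: [0.852, 0.523, -0.001, 0.001]
ft_force: [-4.4, -10.1, -1.6]
grip_width: 0.0255
```

```bash
python3 look.py
```

```text
t 15.2 tip rel hole fwd/lat/z [38.84  0.62 -0.14] F fwd/lat/z [-11.    0.7  -1.6] yaw,el [63.05 -0.13] mom [-0.04 -1.89 -0.04]
```

Request:
move_arm:
  rows: [0, 0.33, 0.02, 0, 0, 0, 1, 0, 0.33, 0.02, 0, 0, 0, 1, 0, 0.33, 0.02, 0, 0, 0, 1]

```text
time: 15.5
position: [0.489, -0.2016, 0.0461]
tool_rot: [0.852, 0.523, -0.001, 0.001]
ft_force: [-6.1, -11.5, -1.9]
grip_width: 0.0253
```

```bash
python3 look.py
```

```text
t 15.5 tip rel hole fwd/lat/z [39.05  0.56 -0.07] F fwd/lat/z [-13.   -0.2  -1.9] yaw,el [63.07 -0.19] mom [-0.09 -2.11 -0.04]
```

Request:
move_arm:
  rows: [0, 0.33, 0.02, 0, 0, 0, 1, 0, 0.33, 0.02, 0, 0, 0, 1, 0, 0.33, 0.02, 0, 0, 0, 1]

```text
time: 15.8
position: [0.4892, -0.201, 0.0462]
tool_rot: [0.852, 0.523, -0.001, 0.002]
ft_force: [-4.7, -11.2, -1.3]
grip_width: 0.0254
```

```bash
python3 look.py
```

```text
t 15.8 tip rel hole fwd/lat/z [3.967e+01 4.600e-01 2.000e-02] F fwd/lat/z [-12.1   0.9  -1.3] yaw,el [63.06 -0.2 ] mom [-0.2  -2.17 -0.05]
```

Request:
move_arm:
  rows: [0.1, 0.42, 0, 0, 0, 0, 1, 0.1, 0.42, 0, 0, 0, 0, 1, 0.1, 0.42, 0, 0, 0, 0, 1, 0.1, 0.42, 0, 0, 0, 0, 1]

```text
time: 16.2
position: [0.4898, -0.1994, 0.0462]
tool_rot: [0.852, 0.523, -0.001, 0.002]
ft_force: [-6.7, -13.2, -2.9]
grip_width: 0.0254
```

```bash
python3 look.py
```

```text
t 16.2 tip rel hole fwd/lat/z [41.32  0.28  0.06] F fwd/lat/z [-14.8   0.   -2.9] yaw,el [63.06 -0.2 ] mom [-0.2  -2.42 -0.05]
```

Request:
move_arm:
  rows: [0.18, 0.43, 0, 0, 0, 0, 1, 0.18, 0.43, 0, 0, 0, 0, 1, 0.18, 0.43, 0, 0, 0, 0, 1, 0.2, 0.43, 0, 0, 0, 0, 1]

```text
time: 16.6
position: [0.4906, -0.1978, 0.0462]
tool_rot: [0.852, 0.523, -0.001, 0.002]
ft_force: [-5.9, -13.4, -1.6]
grip_width: 0.0256
```

```bash
python3 look.py
```

```text
t 16.6 tip rel hole fwd/lat/z [43.13  0.26  0.07] F fwd/lat/z [-14.6   0.8  -1.6] yaw,el [63.05 -0.21] mom [-0.22 -2.36 -0.12]
```

Steady sliding at ~14.5 N.

Request:
move_arm:
  rows: [0.2, 0.44, 0, 0, 0, 0, 1, 0.2, 0.44, 0, 0, 0, 0, 1, 0.2, 0.44, 0, 0, 0, 0, 1, 0.2, 0.44, 0, 0, 0, 0, 1, 0.2, 0.44, 0, 0, 0, 0, 1, 0.2, 0.44, 0, 0, 0, 0, 1]

```text
time: 17.2
position: [0.4918, -0.1951, 0.0462]
tool_rot: [0.852, 0.523, -0.001, 0.002]
ft_force: [-5.0, -13.1, -2.0]
grip_width: 0.026
```

```bash
python3 look.py
```

```text
t 17.2 tip rel hole fwd/lat/z [46.08  0.19  0.07] F fwd/lat/z [-13.9   1.5  -2. ] yaw,el [63.04 -0.2 ] mom [-0.23 -2.28 -0.1 ]
```

Request:
move_arm:
  rows: [0.2, 0.44, 0, 0, 0, 0, 1, 0.2, 0.44, 0, 0, 0, 0, 1, 0.2, 0.44, 0, 0, 0, 0, 1, 0.2, 0.44, 0, 0, 0, 0, 1, 0.2, 0.44, 0, 0, 0, 0, 1, 0.2, 0.44, 0, 0, 0, 0, 1, 0.2, 0.44, 0, 0, 0, 0, 1, 0.2, 0.44, 0, 0, 0, 0, 1]

```text
time: 18.0
position: [0.4935, -0.1915, 0.0462]
tool_rot: [0.852, 0.523, -0.001, 0.002]
ft_force: [-5.1, -12.4, -2.4]
grip_width: 0.0252
```

```bash
python3 look.py
```

```text
t 18.0 tip rel hole fwd/lat/z [50.03  0.08  0.11] F fwd/lat/z [-13.4   1.1  -2.4] yaw,el [63.03 -0.19] mom [-0.23 -2.3  -0.13]
```

Request:
move_arm:
  rows: [0.22, 0.43, 0, 0, 0, 0, 1, 0.22, 0.43, 0, 0, 0, 0, 1, 0.22, 0.43, 0, 0, 0, 0, 1, 0.22, 0.43, 0, 0, 0, 0, 1, 0.22, 0.43, 0, 0, 0, 0, 1, 0.22, 0.43, 0, 0, 0, 0, 1]

```text
time: 18.6
position: [0.495, -0.1853, 0.0459]
tool_rot: [0.853, 0.522, 0.001, -0.0]
ft_force: [1.3, -2.2, -2.5]
grip_width: 0.0254
```

```bash
python3 look.py
```

```text
t 18.6 tip rel hole fwd/lat/z [56.27 -1.21  0.22] F fwd/lat/z [-1.4  2.1 -2.5] yaw,el [62.93  0.08] mom [-0.39 -0.12 -0.06]
```

Request:
move_arm:
  rows: [0.5, -0.25, -0.1, 0, 0, 0, 1, 0.4, -0.2, -0.1, 0, 0, 0, 1, 0, 0, 0, 0, 0, 0, 1]

```text
time: 18.9
position: [0.4952, -0.1851, 0.0455]
tool_rot: [0.853, 0.522, 0.0, -0.001]
ft_force: [0.9, -0.8, -1.9]
grip_width: 0.0252
```

```bash
python3 look.py
python3 - <<'E'
from h import *
c,o=snap('top')
im=cv2.cvtColor(c['color'],cv2.COLOR_RGB2BGR)[150:250,140:290]
cv2.imwrite('pics/t2.png',cv2.resize(im,None,fx=5,fy=5,interpolation=cv2.INTER_CUBIC))
print([(x['at'],x['conf'],world(c,*x['at']).round(3)) for x in robot.spot_point('top','bushing')])
c,o=snap('wrist','w12.png')
c,o=snap('scene','s2.png')
E
```

```text
t 18.9 tip rel hole fwd/lat/z [56.5  -1.18 -0.11] F fwd/lat/z [-0.3  1.1 -1.9] yaw,el [62.98  0.08] mom [-0.23  0.09 -0.04]
[]
```

View pics/t2.png

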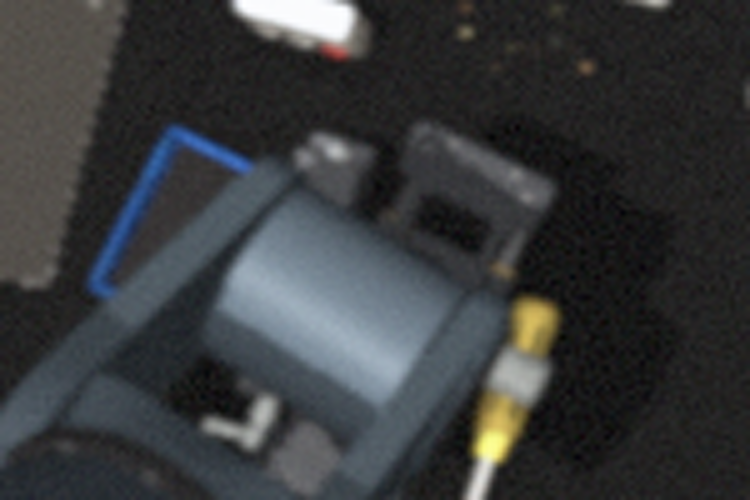

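View pics/w12.png

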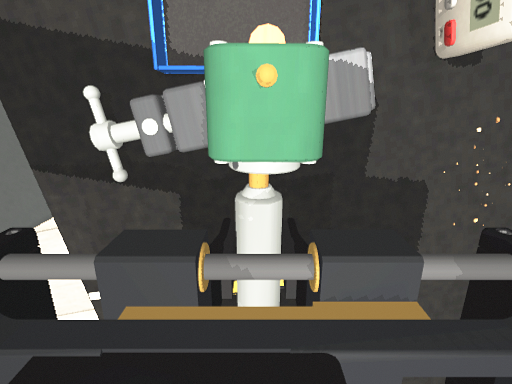

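Request:
move_arm:
  rows: [0.4, 0.35, 0, 0, 0, 0, 1, 0.4, 0.35, 0, 0, 0, 0, 1, 0.4, 0.35, 0, 0, 0, 0, 1, 0.23, 0.45, 0, 0, 0, 0, 1, 0.23, 0.45, 0, 0, 0, 0, 1, 0.23, 0.45, 0, 0, 0, 0, 1, 0.23, 0.45, 0, 0, 0, 0, 1]

```text
time: 19.8
position: [0.4972, -0.1826, 0.0455]
tool_rot: [0.853, 0.522, -0.0, -0.001]
ft_force: [0.2, 0.4, -1.9]
grip_width: 0.0257
```

```bash
python3 look.py
python3 - <<'E'
from h import *
c,o=snap('wrist','w13.png')
E
```

```text
t 19.8 tip rel hole fwd/lat/z [59.62 -0.56 -0.18] F fwd/lat/z [ 0.4 -0.  -1.9] yaw,el [6.297e+01 6.000e-02] mom [-0.08 -0.    0.02]
```

View pics/w13.png

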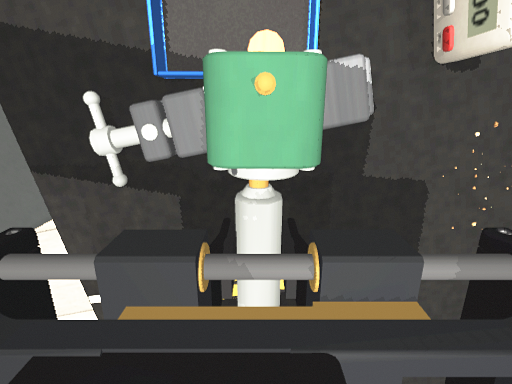

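Run:
```python
from h import *
d=dict(np.load('last_wrist.npz')); o={'position':d['pos'],'tool_rot':d['rot']}
n=np.array([np.cos(np.radians(63)),np.sin(np.radians(63)),0]);ex=np.array([n[1],-n[0],0]);H=np.array([.5162,-.1453,.0563])
for u,v in [(265,32),(265,36),(265,40),(265,44),(265,48),(252,42),(280,42),(265,60),(220,20)]:
    w=world(d,u,v,o=o); q=(w-H)*1000; print(u,v,w.round(4),'housing y',round(q@n-32,1),'lat',round(q@ex,1))
im=cv2.cvtColor(d['color'],cv2.COLOR_RGB2BGR)[0:75,200:325]
cv2.imwrite('pics/w13c.png',cv2.resize(im,None,fx=6.4,fy=6.4,interpolation=cv2.INTER_CUBIC))
```

```text
265 32 [ 0.5544 -0.0776  0.0175] housing y 45.6 lat 3.3
265 36 [ 0.5534 -0.0796  0.0175] housing y 43.5 lat 3.3
265 40 [ 0.5524 -0.0816  0.018 ] housing y 41.2 lat 3.3
265 44 [ 0.5515 -0.0835  0.0174] housing y 39.1 lat 3.4
265 48 [ 0.5503 -0.0857  0.0192] housing y 36.6 lat 3.3
252 42 [ 0.5449 -0.079   0.0181] housing y 40.1 lat -4.5
280 42 [ 0.5597 -0.087   0.0199] housing y 39.7 lat 12.3
265 60 [ 0.5424 -0.0988  0.0805] housing y 21.3 lat 2.2
220 20 [ 0.5335 -0.0556  0.0033] housing y 55.7 lat -25.3
```

View pics/w13c.png

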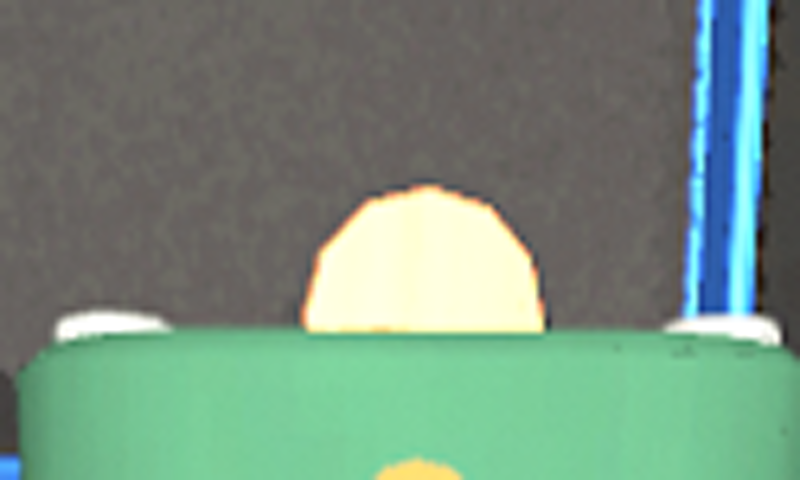

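View pics/s2.png

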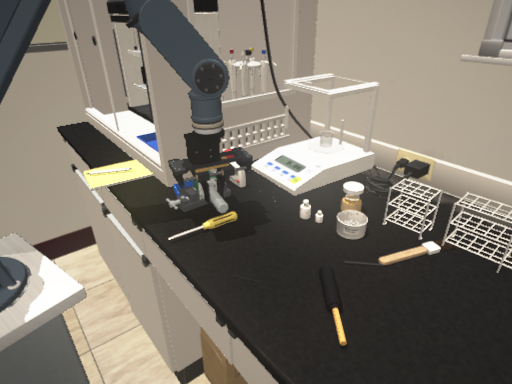

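Request:
move_arm:
  rows: [0.3, -0.15, 0.1, 0, 0, 0, 1, -0.45, -0.89, 0, 0, 0, 0, 1, -0.9, -1.78, 0, 0, 0, 0, 1, -0.9, -1.78, 0, 0, 0, 0, 1, -0.9, -1.78, 0, 0, 0, 0, 1, -0.9, -1.78, 0, 0, 0, 0, 1, -0.9, -1.78, 0, 0, 0, 0, 1, -0.9, -1.78, 0, 0, 0, 0, 1]

```text
time: 20.65
position: [0.4916, -0.1946, 0.0457]
tool_rot: [0.853, 0.522, 0.0, -0.001]
ft_force: [0.2, -0.2, -3.1]
grip_width: 0.0253
```

```bash
python3 look.py
```

```text
t 20.65 tip rel hole fwd/lat/z [ 4.636e+01 -5.000e-02 -4.000e-02] F fwd/lat/z [-0.1  0.2 -3.1] yaw,el [6.296e+01 6.000e-02] mom [-0.1   0.02 -0.04]
```

Request:
move_arm:
  rows: [-1.4, -2.67, 0, 0, 0, 0, 1, -1.4, -2.67, 0, 0, 0, 0, 1, -1.37, -2.67, 0, 0, 0, 0, 1, -1.37, -2.67, 0, 0, 0, 0, 1, -1.37, -2.67, 0, 0, 0, 0, 1, -1.37, -2.67, 0, 0, 0, 0, 1, -1.37, -2.67, 0, 0, 0, 0, 1, -1.37, -2.67, 0, 0, 0, 0, 1]

```text
time: 21.45
position: [0.4806, -0.2161, 0.0457]
tool_rot: [0.853, 0.522, 0.0, -0.001]
ft_force: [-0.0, 0.8, -1.8]
grip_width: 0.0254
```

```bash
python3 look.py
```

```text
t 21.45 tip rel hole fwd/lat/z [22.27 -0.15 -0.03] F fwd/lat/z [ 0.7 -0.4 -1.8] yaw,el [6.297e+01 6.000e-02] mom [-0.06  0.05  0.03]
```

Request:
move_arm:
  rows: [-1.59, -3.12, 0, 0, 0, 0, 1, -1.59, -3.12, 0, 0, 0, 0, 1, -1.59, -3.12, 0, 0, 0, 0, 1, -1.59, -3.12, 0, 0, 0, 0, 1, -1.59, -3.12, 0, 0, 0, 0, 1, -1.59, -3.12, 0, 0, 0, 0, 1, -1.59, -3.12, 0, 0, 0, 0, 1, -1.59, -3.12, 0, 0, 0, 0, 1, -2, -4, 0, 0, 0, 0, 1, -3, -6, 0, 0, 0, 0, 1, -3, -6, 0, 0, 0, 0, 1, -3, -6, 0, 0, 0, 0, 1]

```text
time: 22.65
position: [0.4567, -0.2634, 0.0457]
tool_rot: [0.853, 0.522, 0.0, -0.001]
ft_force: [0.1, -0.1, -0.9]
grip_width: 0.0258
```

```bash
python3 look.py
python3 - <<'E'
from h import *
n=np.array([np.cos(np.radians(79.5)),np.sin(np.radians(79.5)),0])
go([.510,-.3786,.06],frame(np.radians(79.5),0))
E
```

```text
t 22.65 tip rel hole fwd/lat/z [-3.075e+01  7.000e-02 -2.000e-02] F fwd/lat/z [-0.1  0.2 -0.9] yaw,el [6.296e+01 5.000e-02] mom [-0.04  0.04  0.01]
shift mm [  53.31 -115.2    14.31] rotvec [-0.0013 -0.001   0.2886] deg 16.54
```

Request:
move_arm:
  rows: [3, -10, 10, 0, 0, 0, 1, 8, -20, 5, 0, 0, 0.06, 1, 10, -22, 0, 0, 0, 0.07, 1, 12, -23, 0, 0, 0, 0.08, 1, 12, -22, 0, 0, 0, 0.0786, 1, 8, -18, 0, 0, 0, 0, 1, 0, 0, -10, 0, 0, 0, 1, 0, 0, -20, 0, 0, 0, 1, 0, 0, -15, 0, 0, 0, 1, 0, 0, -6, 0, 0, 0, 1, 0, 0, 0, 0, 0, 0, 1]

```text
time: 23.75
position: [0.5087, -0.3762, 0.008]
tool_rot: [0.769, 0.64, -0.0, -0.003]
ft_force: [0.4, 0.2, -2.3]
grip_width: 0.0253
```

Run:
```python
from h import *
go([.510,-.3786,.0029],frame(np.radians(79.5),0))
print(robot.get_obs()['ft_force'])
```

```text
shift mm [ 1.28 -2.4  -5.13] rotvec [-0.0042 -0.004  -0.0003] deg 0.33
[ 0.35896352  0.21939719 -2.28362307]
```

Request:
move_arm:
  rows: [0, 0, -2, -0.004, -0.004, 0, 1, 0, 0, -1.5, 0, 0, 0, 1, 0, 0, -1, 0, 0, 0, 1, 0, 0, -0.3, 0, 0, 0, 1, 0, 0, 0, 0, 0, 0, 1]

```text
time: 24.25
position: [0.5101, -0.3779, 0.0052]
tool_rot: [0.769, 0.639, 0.0, 0.002]
ft_force: [0.2, 1.6, -2.9]
grip_width: 0.0256
```

Run:
```python
from h import *
go([.510,-.3786,.0029],frame(np.radians(79.5),0))
print(robot.get_obs()['ft_force'])
```

```text
shift mm [-0.09 -0.7  -2.26] rotvec [ 0.0032  0.0031 -0.0001] deg 0.26
[ 0.15508574  1.5534414  -2.86072834]
```

Request:
move_arm:
  rows: [0, 0, -0.7, 0.003, 0.003, 0, 1, 0, 0, -0.7, 0, 0, 0, 1, 0, 0, 0, 0, 0, 0, 1, 0, 0, 0, 0, 0, 0, 1]

```text
time: 24.65
position: [0.5099, -0.3777, 0.0034]
tool_rot: [0.769, 0.639, -0.0, -0.0]
ft_force: [0.5, -0.1, -3.1]
grip_width: 0.0255
```

Run:
```python
from h import *
go([.510,-.3786,.0029],frame(np.radians(79.5),0))
print(robot.get_obs()['ft_force'])
```

```text
shift mm [ 0.09 -0.85 -0.5 ] rotvec [-0.0003 -0.0003 -0.0001] deg 0.03
[ 0.47560933 -0.05419748 -3.1273811 ]
```

Down to within 0.5 mm; lower a touch and release.

Request:
move_arm:
  rows: [0, 0, -0.5, 0, 0, 0, 1, 0, 0, 0, 0, 0, 0, 1, 0, 0, 0, 0, 0, 0, 0.9, 0, 0, 0, 0, 0, 0, 0.8, 0, 0, 0, 0, 0, 0, 0.7, 0, 0, 0, 0, 0, 0, 0.5, 0, 0, 0, 0, 0, 0, 0.2, 0, 0, 0, 0, 0, 0, 0, 0, 0, 0, 0, 0, 0, 0]

```text
time: 25.55
position: [0.5101, -0.3779, 0.0032]
tool_rot: [0.769, 0.639, -0.0, 0.0]
ft_force: [0.3, 0.6, -0.5]
grip_width: 0.0503
```

Request:
move_arm:
  rows: [0, 0, 0, 0, 0, 0, 0, 0, 0, 0, 0, 0, 0, 0, 0, 0, 0, 0, 0, 0, 0, 0, 0, 0, 0, 0, 0, 0, 0, 0, 10, 0, 0, 0, 0, 0, 0, 20, 0, 0, 0, 0, 0, 0, 30, 0, 0, 0, 0, -5, -10, 40, 0, 0, 0, 0, -10, -20, 40, 0, 0, 0, 0, -20, -30, 10, 0, 0, 0, 0, -20, -30, 0, 0, 0, 0, 0, 0, 0, 0, 0, 0, 0, 0]

```text
time: 26.75
position: [0.453, -0.4726, 0.155]
tool_rot: [0.77, 0.638, -0.001, 0.002]
ft_force: [0.3, 0.3, -0.1]
grip_width: 0.0871
```

Run:
```python
from h import *
c,o=snap('top')
im=cv2.cvtColor(c['color'],cv2.COLOR_RGB2BGR)[140:260,150:340]
cv2.imwrite('pics/t3.png',cv2.resize(im,None,fx=4,fy=4,interpolation=cv2.INTER_CUBIC))
for u,v in [(262,204),(283,207),(304,210.5),(318,213)]: print(world(c,u,v).round(3))
for t in ['bushing','drift','drift_tip','tray','timer','screwdriver']: print(t,[(np.round(x['at'],1),x['conf'],world(c,*x['at']).round(3)) for x in robot.spot_point('top',t)])
c,o=snap('wrist','w14.png'); print(o['time'],o['position'])
```

```text
[ 0.526 -0.283  0.016]
[ 0.517 -0.341  0.019]
[ 0.506 -0.399  0.024]
[ 0.499 -0.437  0.025]
bushing [(array([189.3, 194.4]), 0.57, array([ 0.555, -0.08 ,  0.017]))]
drift [(array([300., 210.]), 0.9, array([ 0.508, -0.388,  0.022]))]
drift_tip [(array([257.2, 201.8]), 0.64, array([ 0.533, -0.269,  0.005]))]
tray [(array([181.7, 200.2]), 0.97, array([ 0.54 , -0.055,  0.005]))]
timer [(array([199.2, 155.6]), 0.54, array([ 0.659, -0.113,  0.049]))]
screwdriver [(array([239. , 237.7]), 0.62, array([ 0.433, -0.218,  0.02 ]))]
27.1 [ 0.45554559 -0.46643552  0.15268476]
```

View pics/t3.png

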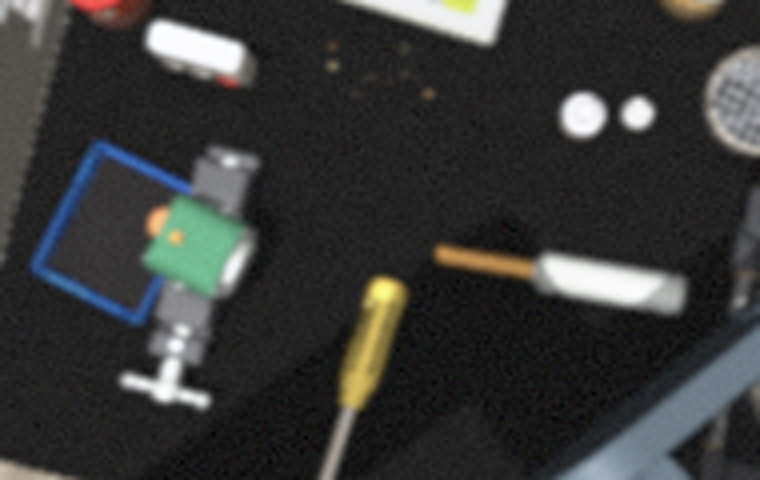

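View pics/w14.png

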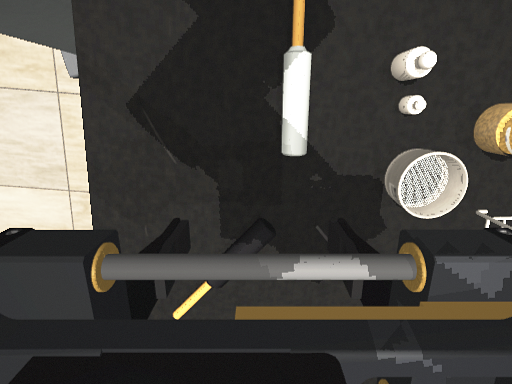

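Run:
```python
from h import *
c=dict(np.load('last_top.npz'))
n=np.array([np.cos(np.radians(63)),np.sin(np.radians(63))]);Hc=np.array([.5324,-.1196])
def w(u,v,z):
    r=c['R'].T@np.linalg.inv(c['camera_matrix'])@np.array([u,v,1.]); C=-c['R'].T@c['t']; return (C+r*(z-C[2])/r[2])[:2]
for p in [(97,143),(35,268),(135,325)]: print('corner',((w(p[0]/4+150,p[1]/4+140,.022)-Hc)@n*1000).round(1), ((w(p[0]/4+150,p[1]/4+140,.022)-Hc)@[n[1],-n[0]]*1000).round(1))
print('bushing edge',((w(152/4+150,215/4+140,.017)-Hc)@n*1000).round(1), ((w(158/4+150,222/4+140,.017)-Hc)@[n[1],-n[0]]*1000).round(1))
a=robot.camera('wrist') # clock tick
print(robot.get_obs()['joint_velocities'].round(4))
```

```text
corner 106.6 30.3
corner 105.6 -66.8
corner 24.9 -71.1
bushing edge 50.1 -0.3
[-0.0041 -0.0007 -0.0028 -0.0016  0.0003  0.0002]
```

```bash
python3 -c "
from rig import robot
print(robot.hand_in()); print(robot.get_obs()['time'])"
```

```text
the job is handed in; nothing more can be done
None
the job is handed in; nothing more can be done
```

The job is handed in. The bushing is in the blue tray and the drift lies flat on the bench, to the right of the vice. The hand-in reported no verdict.

**What I did:** I found the collar's hole with the wrist camera, about 2.1 mm toward -x and 1.5 mm up from the bore axis. The drift then entered the collar without any contact force I could measure. I pushed the bushing through at about 12–15 N by the wrist sensor, against a limit of 25 N. The force vanished when it passed the crests, and I drew the drift straight out. I set it back where it had been lying and moved the hand clear. That took about 27 s of the 72 s allowed.

**Last checks:**
- **Bushing:** it stands in the tray with its top about 17 mm up. It is partly hidden under the edge of the housing, so its place is an estimate: about 28 mm toward the housing from the tray's centre, where 40 mm is allowed.
- **Drift:** its tip is about 140 mm to the right of the vice's middle.
- **Timer and screwdriver:** both look unmoved in the top picture.

**Things that didn't go quite as planned:**
- **Sideways shift:** when the bushing let go, the nose moved about 1.2 mm sideways in the collar. The side force there was about 2 N, against a limit of 15 N.
- **Bushing still in the bore?** The first picture after that looked as if the bushing was still hanging in the bore, so I pushed about 3 mm further. Depth readings then showed it was already in the tray.
- **Force peaks:** I read the forces only at the end of each move, so a brief peak in between would not have shown.

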